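# Load the serving pieces on the table slide and send it to the guests

### The job

Lay up the serving slide: first bring the carriage by its post to the loading stop (white inlay) so that it clicks in, press every serving piece on the table into a clip of its own, heads pointing away from the post, until the sprung jaw has snapped shut over the handle, and only then slide the loaded carriage on to the serving stop (red inlay) and let go. Leave the glass pumpkin and the cup alone.

Things in the scene. Friction and masses are not known exactly. Their poses are not given: they have to be found in the camera images.
- rail: fixed wooden plinth with the slide, 210 mm (x) by 490 mm (y) by 6 mm high; origin under the middle of its rail, on the table; x points away from the robot (front edge 130 mm to -x), y along the slide from park to serving. Three 20 mm coloured inlays on its front strip mark the stops: black park, white loading, red serving
- carriage (a joint): how far the dark wooden carriage (150 x 276 mm, deck top 34 mm above the table) has slid along the rail's +y, in m; travel 0 to 0.22. It clicks into sprung detents at 0 (park, black inlay), 0.10 (loading, white inlay) and 0.20 (serving, red inlay); they catch within about 5 mm and take about 5 N to leave. A brass pointer at its front middle shows its stop
- post_top (a point): middle of the top of the carriage's pale wooden post, 22 x 22 mm in plan (sides along the rail's axes), 40 mm high, its top 74 mm above the table, 90 mm in front of the line of the clips; move the carriage by it; its axes are the rail's
- stop_load (a point): point on the plinth's top (6 mm above the table) straight below the post when the carriage is at the loading stop (white inlay)
- stop_serve (a point): the same for the serving stop (red inlay)
- clip1 (a point): clip nearest the park end. Point where a piece's origin lies when fully home: seat 4 mm above it, handle axis 14 mm above, carriage deck 12 mm below. x points away from the post, the way heads must point. Pushed straight down, the handle parts the sprung jaw (about 10 N), which snaps back over it. Clips are 72 mm apart along y
- jaw1 (a joint): opening of the sprung jaw of clip 1 in rad; 0 closed, about 0.2 as a handle passes, up to 0.6
- clip2 (a point): second clip, as clip1. Each clip is two brass forks 8 mm thick, centred 36 mm either side of this point along x (64 mm clear between them for the fingers); each has a flat seat, a fixed wall on the -y side (inner face 12 mm from the middle, flared top 37 mm above this point) and a steel sprung jaw on the +y side
- jaw2 (a joint): opening of the sprung jaw of clip 2 in rad; 0 closed, about 0.2 as a handle passes, up to 0.6
- clip3 (a point): third clip, as clip1. The jaws' steel noses overhang the seated handle and slope up and outward to 43 mm above this point; with a neighbour loaded, open the fingers to no more than 70 mm here
- jaw3 (a joint): opening of the sprung jaw of clip 3 in rad; 0 closed, about 0.2 as a handle passes, up to 0.6
- clip4 (a point): the clip nearest the serving end, as clip1
- jaw4 (a joint): opening of the sprung jaw of clip 4 in rad; 0 closed, about 0.2 as a handle passes, up to 0.6
- cake_server: serving piece, 195 mm long, 120 g: flat 58 x 46 mm steel blade; wooden handle 20 mm thick, 106 mm clear between two 28 mm copper collars, which go outside the forks. Origin: under the handle's middle, at table level as it lies; handle axis 14 mm above; x along the handle to the head, z up. Butt at x = -65 mm, head end at +130 mm, head underside at z = 0. May be absent (None)
- cake_server_head (a point): middle of its head, 100 mm from its origin along x
- serving_spoon: serving piece, 195 mm long, 120 g: round steel bowl 52 mm across, 10 mm high; wooden handle 20 mm thick, 106 mm clear between two 28 mm copper collars, which go outside the forks. Origin: under the handle's middle, at table level as it lies; handle axis 14 mm above; x along the handle to the head, z up. Butt at x = -65 mm, head end at +130 mm, head underside at z = 0. May be absent (None)
- serving_spoon_head (a point): middle of its head, 100 mm from its origin along x
- serving_fork: serving piece, 195 mm long, 120 g: flat steel fork head 58 x 44 mm with four tines; wooden handle 20 mm thick, 106 mm clear between two 28 mm copper collars, which go outside the forks. Origin: under the handle's middle, at table level as it lies; handle axis 14 mm above; x along the handle to the head, z up. Butt at x = -65 mm, head end at +130 mm, head underside at z = 0. May be absent (None)
- serving_fork_head (a point): middle of its head, 100 mm from its origin along x
- slotted_turner: serving piece, 195 mm long, 120 g: flat steel blade 58 x 50 mm with three dark slots; wooden handle 20 mm thick, 106 mm clear between two 28 mm copper collars, which go outside the forks. Origin: under the handle's middle, at table level as it lies; handle axis 14 mm above; x along the handle to the head, z up. Butt at x = -65 mm, head end at +130 mm, head underside at z = 0. May be absent (None)
- slotted_turner_head (a point): middle of its head, 100 mm from its origin along x
- pumpkin: amber glass pumpkin ornament, 76 mm wide, 68 mm high; origin under its middle; leave it alone
- cup: white china cup, 65 mm high, 72 mm wide; leave it alone
Things that resemble listed ones, but are neither listed nor needed, are in the scene too. Leave any pink look-alike of the serving_spoon alone.

How it is judged:
By the outcome, as a careful person would: the job done as asked, in the order asked, and still so for the second after the job is handed in, with the robot touching nothing.
Of cake_server, serving_spoon, serving_fork, slotted_turner only 3 to 4 are there at a start; the rules pass over those that are not, and their reading is None.
At some moment in a run one of cake_server, serving_spoon, serving_fork, slotted_turner may be knocked a few centimetres aside while the robot is not near it.
Once in a run the grip may slacken for a moment while it holds something.
It also fails if it takes over 210 s, if anything falls off the work surface, if the arm or the gripper's body presses on something with over 40 N, if the wrist force passes 120 N, or if a joint passes its speed limit or range.

### The arm

A 6-joint arm with a two-finger parallel gripper is mounted at the origin on the work surface. World frame = base frame: x ahead of the robot, y to its left, z up, the work surface at z = 0. Lengths are in m, angles in rad, forces in N, time in s.
With the tool pointing down it reaches from about 0.375 to 0.9 m from the base axis. Payload 3.1 kg.
Tool frame: the origin (TCP) lies between the finger pads; the fingertips stand 11 mm ahead of it and the grasp point (between the pads) lies 8 mm behind it; z points along the fingers, y is the direction in which the jaws open and shut (so a half turn about z gives the same grasp; the last joint's range is limited). The gripper opens to 85 mm and grips with 20 to 120 N. Pads are 22 mm wide; open, the fingers measure 114 mm over their backs; the gripper's body (76 mm by 85 mm) begins 54 mm behind the grasp point. The pads swing forward as they close: fully open they stand 13 mm farther back than shut.
Start: joints at [1.036, 0.527, 1.433, -0, 1.181, -0.178], TCP at [0.218, 0.586, 0.242] pointing down, gripper open.
Joint ranges: [-3.08, 3.08], [-0.75, 2.2], [0.22, 2.44], [-1.43, 4.57], [0, 2.65], [-2.85, 2.85]. Speed limits (rad/s): [2.79, 2.79, 3.14, 3.14, 3.14, 3.14].

### API

Orientations are given as a unit quaternion [x, y, z, w].
In Python, from station import manip gives the robot as it stands. The module is installed in compiled form; this text tells all that it offers.
- The arm moves only by the tool arm_command, never from a script. Its argument "rows" is a list of rows, each a list of 3 entries, a list of its own where there are three numbers: the shift along the world's x, y, z in mm, then the turn about the world's z in rad, then the closure, from -1 (fully open) to 1 (shut), so that 0 is half open. A call has 1 to 12 rows; each row shifts and turns the commanded pose from where the row before left it; what a row does not reach is not made up. A row lasts 1/8 s, in which the tool goes at most 62.5 mm and 10.7 degrees, less where a joint would pass 70% of its speed; a pose out of reach is approached as far as the arm can. A call with a gripper value outside its range is refused whole. The fingers move at their own pace and stop on an object; "squeeze" is the grip in N (left out, the last holds). Time passes only in rows, so rows that do not move let the fingers close. It gives the time, the measured TCP pose, the force and the opening at its end, in the units of the state.
- manip.sense(): the state, without advancing time (a new reading comes with each control period).
- manip.snapshot(name): name is "scene" or "top"; returns the picture (400x640x3 uint8, blue, green, red); there is no depth.
- manip.get_calibration(name): a dict with "fovy" (degrees; the focal length in pixels is half the picture's height over the tangent of half this angle, whatever the lens; pixels are square), "cx", "cy" (the principal point, pixels), "k1" (the pictures are not rectified: a ray, as slopes to the right and down, at radius r is drawn at 1 + k1 r^2 times it, then the intrinsics apply), "R" (3x3) and "t" (3): a world point X has camera coordinates R X + t. Camera axes: x right, y down, z forward; pixel columns grow to the right and rows downward; lengths in m; the calibration is good to about 2 mm. A picture is of the moment at which its call begins. get_calibration takes no time and is no camera call.
- manip.sign_off(): hands the job in, once; it reports no verdict.
The state is a dict: "t": time; "q": joint angles; "qd": joint speeds; "tau": joint torques, N m; "tcp_pos": TCP position; "tool_rot": TCP orientation; "force": force on the tool from outside, world axes, zero at the start; "ft_torque": the same for the moment, N m; "finger_gap": opening from 0.0 (shut) to 1.0 (fully open).
Only numpy, scipy, OpenCV 4.12 (cv2) and the standard library are available. Lean on these libraries where they do the work, as an engineer would, in place of code of your own. Each camera call takes 0.05 s, during which the arm holds its last target.

## Working session

There is one attempt and no reset: what is moved stays moved. The work goes in short steps, Python scripts to look and compute and a tool call to move; the robot and the scene stay as the last step left them, time stands still between calls to the robot, and variables do not carry over. Pictures are saved under pics/ and viewed, and the job is handed in when it is done.

Besides the shell and the picture viewer there is one more tool, called after "Call:" as name(argument=value, ...) on one line, values as JSON. arm_command: Moves the arm, as the interface text tells. Its arguments: {"type":"object","properties":{"rows":{"type":"array","items":{"type":"array"}},"squeeze":{"type":"number"}},"required":["rows"]}

```bash
mkdir -p pics; cat > h.py <<'E'
import numpy as np, cv2
from station import manip
def cal(n):
    c=manip.get_calibration(n); f=200/np.tan(np.radians(c['fovy'])/2)
    return c,f
def snap(n,fn):
    im=manip.snapshot(n); cv2.imwrite('pics/'+fn,im); return im
def ray(n,u,v):
    c,f=cal(n); K=np.array([[f,0,c['cx']],[0,f,c['cy']],[0,0,1.]])
    p=cv2.undistortPoints(np.array([[[u,v]]],float),K,np.array([c['k1'],0,0,0.]))[0,0]
    R=np.array(c['R']);t=np.array(c['t'])
    return -R.T@t, R.T@np.array([p[0],p[1],1])
def onz(n,u,v,z):
    o,d=ray(n,u,v); return o+d*(z-o[2])/d[2]
def proj(n,X):
    c,f=cal(n); K=np.array([[f,0,c['cx']],[0,f,c['cy']],[0,0,1.]])
    return cv2.projectPoints(np.array([X],float),cv2.Rodrigues(np.array(c['R']))[0],np.array(c['t'],float),K,np.array([c['k1'],0,0,0.]))[0][0,0]
E
python3 - <<'E'
from h import *
for n in('scene','top'):
    snap(n,n+'0.png'); c,f=cal(n); print(n,f,c, 'campos',-np.array(c['R']).T@np.array(c['t']))
print(manip.sense())
E
```

```text
scene 382.9605113294082 {'fovy': 55.15136394854612, 'cx': 318.2560852829763, 'cy': 198.67658129938067, 'k1': 0.013011181067749001, 'R': array([[ 0.72608807,  0.68756783, -0.00682628],
       [ 0.39373439, -0.42389086, -0.81565297],
       [-0.56371034,  0.58954815, -0.5785012 ]]), 't': array([-0.33812137, -0.13449672,  1.4863259 ])} campos [ 1.13631915 -0.70079123  0.74783056]
top 402.58986717954383 {'fovy': 52.834855393917294, 'cx': 324.02802050476777, 'cy': 197.8263534693466, 'k1': 0.012225232597013523, 'R': array([[-1.97313083e-02, -9.99804573e-01, -1.22085278e-03],
       [-9.93828675e-01,  1.97466602e-02, -1.09154174e-01],
       [ 1.09156950e-01, -9.40436164e-04, -9.94024082e-01]]), 't': array([-0.00853196,  0.49733854,  1.3947429 ])} campos [ 0.34185507 -0.0170394   1.44068419]
{'t': 0.1, 'q': array([ 1.03551092e+00,  5.28324606e-01,  1.43377933e+00, -1.93280641e-05,
        1.18141278e+00, -1.78465491e-01]), 'qd': array([ 0.00125947, -0.00201773, -0.00366371,  0.00068874, -0.00023029,
       -0.00013028]), 'tau': array([-8.13128809e-04, -4.43303704e+01, -1.78583622e+01, -2.41090002e-04,
        3.97030497e-03,  7.64581785e-06]), 'tcp_pos': array([0.21794213, 0.58510061, 0.24145968]), 'tool_rot': array([ 1.77461293e-01,  9.84127311e-01, -9.04535618e-04, -3.27708830e-04]), 'force': array([ 0.28401051, -0.0923954 , -0.56198743]), 'ft_torque': array([ 0.00388184, -0.03433391,  0.02907608]), 'finger_gap': 0.9977347319298789}
```

View pics/scene0.png

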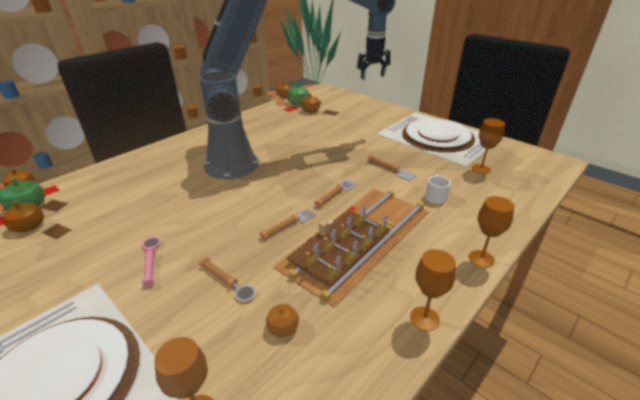

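View pics/top0.png

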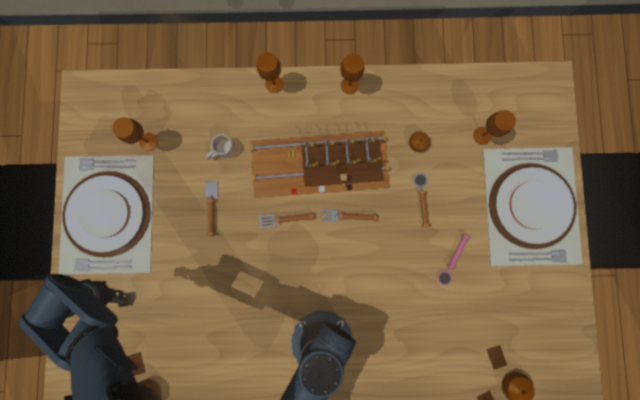

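```bash
python3 - <<'E'
import cv2
im=cv2.imread('pics/top0.png')
cv2.imwrite('pics/c1.png',cv2.resize(im[125:245,190:350],None,fx=5,fy=5,interpolation=cv2.INTER_CUBIC))
cv2.imwrite('pics/c2.png',cv2.resize(im[125:245,330:490],None,fx=5,fy=5,interpolation=cv2.INTER_CUBIC))
E
```

```text
(no output)
```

View pics/c1.png

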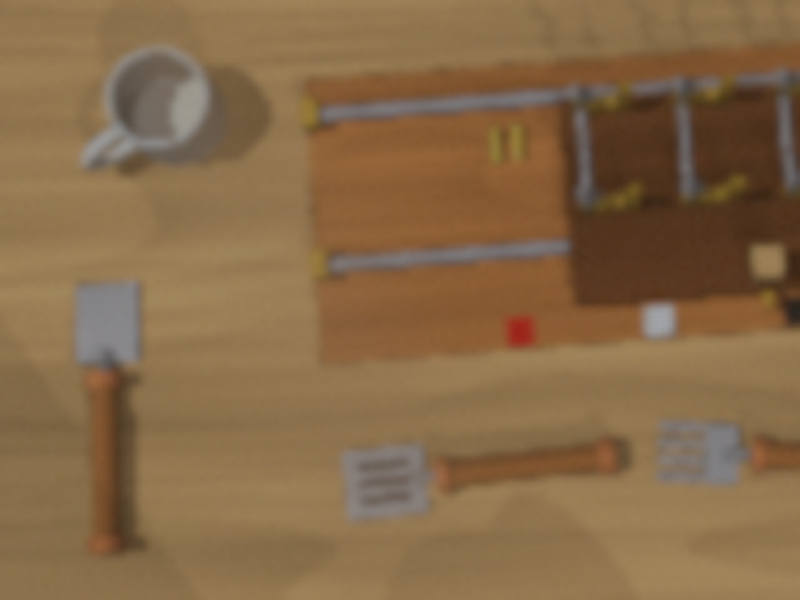

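View pics/c2.png

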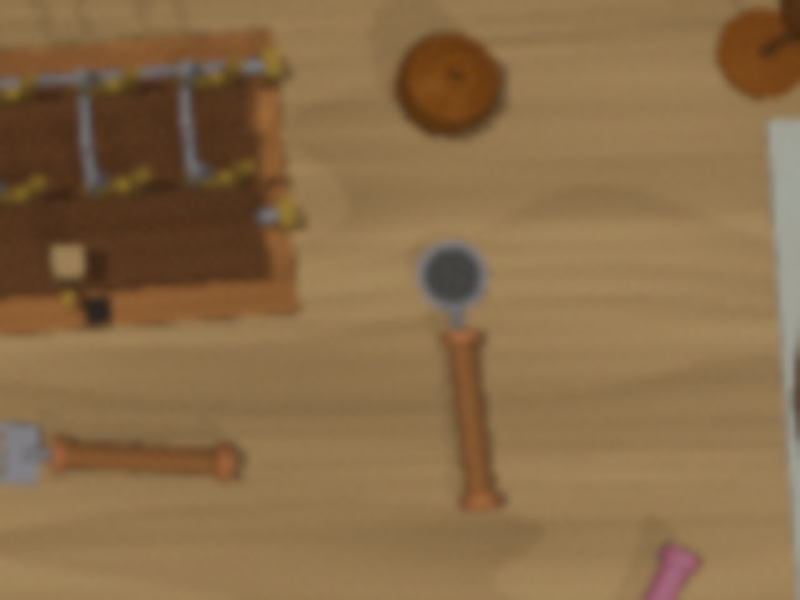

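```bash
cat > meas.py <<'E'
from h import *
def pieces(im,n,verbose=True):
    hsv=cv2.cvtColor(im,cv2.COLOR_BGR2HSV)
    H,S,V=cv2.split(hsv)
    m=((H<=13)&(S>120)&(V>60)).astype(np.uint8)*255
    m=cv2.morphologyEx(m,cv2.MORPH_OPEN,np.ones((2,2)))
    cs,_=cv2.findContours(m,cv2.RETR_EXTERNAL,cv2.CHAIN_APPROX_NONE)
    out=[]
    for c in cs:
        a=cv2.contourArea(c)
        if a<60: continue
        blank=np.zeros_like(m); cv2.drawContours(blank,[c],-1,255,-1)
        ys,xs=np.nonzero(blank)
        W=np.array([onz(n,x,y,0.014)[:2] for x,y in zip(xs,ys)])
        if len(W)>2500: continue
        mu=W.mean(0); w,v=np.linalg.eigh(np.cov((W-mu).T)); d=v[:,1]
        l=(W-mu)@d; 
        L=l.max()-l.min(); wd=np.ptp((W-mu)@v[:,0])
        if 0.09<L<0.17 and wd<0.05:
            mid=mu+d*(l.max()+l.min())/2
            out.append((mid,np.degrees(np.arctan2(d[1],d[0])),L,wd,(xs.mean(),ys.mean())))
    return out
if __name__=='__main__':
    import sys
    for n in('top','scene'):
        im=cv2.imread(f'pics/{n}0.png')
        for o in pieces(im,n): print(n,np.round(o[0],4),round(o[1],1),np.round(o[2:4],3),np.round(o[4],1))
E
python3 meas.py
python3 - <<'E'
from h import *
im=cv2.imread('pics/top0.png').astype(int)
pts={'BL':(251,140.6),'FL':(254,197.4),'FR':(389.6,187.4),'BR':(383.6,131)}
for k,p in pts.items(): print(k,onz('top',*p,0.006))
B,G,R=[im[...,i] for i in range(3)]
def cen(mask,box):
    x0,y0,x1,y1=box; ys,xs=np.nonzero(mask[y0:y1,x0:x1]); return xs.mean()+x0,ys.mean()+y0,len(xs)
bx=(285,165,365,200)
for nm,m,z in(('red',(R>130)&(G<60),.006),('white',(B>150)&(R>140),.006),('black',(R<40)&(B<40),.006)):
    c=cen(m,bx); print(nm,c,onz('top',c[0],c[1],z))
hs=cv2.cvtColor(im.astype(np.uint8),cv2.COLOR_BGR2HSV)
print(im[174:194,338:354].tolist()[3])
c=cen((R>170)&(G>130)&(B<150)&(B>90),(335,165,360,184)); print('post',c,onz('top',c[0],c[1],.074))
E
```

```text
BL [0.71421793 0.24326218 0.006     ]
FL [0.50592674 0.23256834 0.006     ]
FR [ 0.53240514 -0.25471832  0.006     ]
BR [ 0.74033173 -0.2405544   0.006     ]
red (np.float64(293.5), np.float64(191.0), 20) [0.52624218 0.09074611 0.006     ]
white (np.float64(321.3888888888889), np.float64(188.77777777777777), 18) [ 0.53229985 -0.00955925  0.006     ]
black (np.float64(nan), np.float64(nan), 0) [nan nan nan]
[[31, 54, 84], [40, 66, 92], [63, 97, 123], [79, 118, 145], [83, 124, 153], [85, 126, 154], [86, 126, 155], [83, 122, 150], [69, 103, 128], [39, 64, 86], [23, 41, 62], [24, 40, 62], [23, 41, 64], [27, 47, 74], [31, 53, 84], [30, 54, 86]]
post (np.float64(nan), np.float64(nan), 0) [nan nan nan]Traceback (most recent call last):
  File "meas.py", line 27, in <module>
    for o in pieces(im,n): print(n,np.round(o[0],4),round(o[1],1),np.round(o[2:4],3),np.round(o[4],1))
             ~~~~~~^^^^^^
  File "meas.py", line 14, in pieces
    W=np.array([onz(n,x,y,0.014)[:2] for x,y in zip(xs,ys)])
                ~~~^^^^^^^^^^^^^
  File "h.py", line 14, in onz
    o,d=ray(n,u,v); return o+d*(z-o[2])/d[2]
        ~~~^^^^^^^
  File "h.py", line 9, in ray
    c,f=cal(n); K=np.array([[f,0,c['cx']],[0,f,c['cy']],[0,0,1.]])
        ~~~^^^
  File "h.py", line 4, in cal
    c=manip.get_calibration(n); f=200/np.tan(np.radians(c['fovy'])/2)
ValueError: time passes only in moves, steps and waits
<stdin>:7: RuntimeWarning: Mean of empty slice.
  ret = ret.dtype.type(ret / rcount)
```

```bash
python3 - <<'E'
s=open('h.py').read()
s=s.replace("def cal(n):\n    c=manip.get_calibration(n)","CC={}\ndef cal(n):\n    if n not in CC: CC[n]=manip.get_calibration(n)\n    c=CC[n]")
open('h.py','w').write(s)
E
python3 meas.py
python3 - <<'E'
from h import *
im=cv2.imread('pics/top0.png')
hs=cv2.cvtColor(im,cv2.COLOR_BGR2HSV)
for r in (150,185,191,193,195,197,199,201): print(r,im[r,300].tolist(),hs[r,300].tolist())
imi=im.astype(int)
def wc(w,box,z):
    x0,y0,x1,y1=box; w=w[y0:y1,x0:x1].clip(0); ys,xs=np.mgrid[y0:y1,x0:x1]; u=(w*xs).sum()/w.sum(); v=(w*ys).sum()/w.sum(); return np.round((u,v),2),onz('top',u,v,z).round(4)
g=imi.sum(2)
print('post',wc(g-230,(338,171,350,183),.074))
print('black',wc(150-g,(345,183,355,192),.006))
print('white',wc(imi[...,0]-70,(316,183,328,195),.006))
print('red',wc(imi[...,2]-2*imi[...,1]-10,(288,186,300,197),.006))
# front edge of plinth: saturation transition
xs=[];P=[]
for u in list(range(262,288))+list(range(300,314))+list(range(330,343))+list(range(356,384)):
    col=hs[185:205,u,1].astype(float); d=np.diff(col); 
    k=d.argmin(); w=-d[max(0,k-1):k+2]; v=185+ (np.arange(max(0,k-1),k+2)*w).sum()/w.sum()+.5
    P.append(onz('top',u,v,.006)[:2])
P=np.array(P,np.float32)
l=cv2.fitLine(P,cv2.DIST_HUBER,0,.001,.001).ravel();print('front edge',l,np.degrees(np.arctan2(-l[0],l[1])), np.degrees(np.arctan(l[0]/l[1])))
E
```

```text
scene [0.5534 0.0264] 98.4 [0.141 0.032] [344.2 218.9]
150 [45, 82, 125] [14, 163, 125]
185 [47, 87, 133] [14, 165, 133]
191 [52, 92, 140] [14, 160, 140]
193 [57, 97, 141] [14, 152, 141]
195 [83, 123, 151] [18, 115, 151]
197 [86, 127, 156] [18, 114, 156]
199 [80, 119, 147] [17, 116, 147]
201 [77, 115, 142] [18, 117, 142]
post (array([343.1 , 176.73]), array([ 0.5635, -0.0852,  0.074 ]))
black (array([348.86, 186.48]), array([ 0.5387, -0.1085,  0.006 ]))
white (array([321.38, 189.3 ]), array([ 0.5304, -0.0095,  0.006 ]))
red (array([293.64, 190.91]), array([0.5266, 0.0902, 0.006 ]))
front edge [ 0.05696711 -0.9983761   0.521868   -0.04178582] -176.73425 -3.2657428
```

```bash
python3 - <<'E'
from h import *
im=cv2.imread('pics/top0.png'); hs=cv2.cvtColor(im,cv2.COLOR_BGR2HSV)
for u,v in((211,215),(290,218),(360,216),(424,208),(205,230)): print(hs[v-1:v+2,u-1:u+2].reshape(-1,3).tolist())
E
sed -i "s/m=((H<=13)&(S>120)&(V>60))/m=((H<=15)\&(S>135)\&(V>60))/" meas.py
python3 meas.py
```

```text
[[14, 159, 125], [14, 160, 115], [14, 162, 101], [14, 159, 125], [14, 161, 114], [14, 159, 101], [14, 157, 127], [14, 164, 115], [14, 161, 100]]
[[14, 157, 117], [14, 158, 118], [14, 159, 119], [14, 160, 126], [14, 162, 126], [14, 161, 127], [14, 159, 128], [14, 161, 128], [14, 160, 126]]
[[14, 160, 116], [14, 157, 115], [14, 156, 116], [14, 161, 125], [14, 165, 124], [14, 166, 123], [14, 163, 127], [14, 158, 129], [14, 163, 128]]
[[14, 158, 131], [14, 157, 128], [14, 157, 117], [14, 159, 130], [14, 161, 128], [15, 164, 118], [14, 161, 128], [14, 160, 129], [14, 159, 120]]
[[18, 118, 132], [18, 118, 132], [18, 115, 133], [17, 117, 133], [18, 118, 132], [17, 117, 133], [18, 118, 134], [17, 117, 135], [18, 120, 134]]
top [0.4264 0.082 ] 94.7 [0.128 0.022] [296.8 218.5]
top [ 0.4267 -0.1426] 85.5 [0.125 0.022] [359.5 217.3]
top [0.4332 0.3811] -178.7 [0.125 0.026] [211.6 218.2]
top [ 0.4495 -0.3751] -176.2 [0.125 0.027] [424.8 209.7]
top [ 1.1349 -0.35  ] 108.4 [0.095 0.047] [408.1  27. ]
scene [ 0.4588 -0.3726] -177.3 [0.133 0.023] [218.  272.5]
scene [0.9288 0.1549] 91.1 [0.095 0.044] [479.3 257. ]
scene [ 0.4395 -0.1382] 86.1 [0.129 0.028] [279.  227.9]
scene [0.4404 0.082 ] 96.2 [0.14  0.025] [328.9 197. ]
scene [0.4462 0.3791] 179.9 [0.135 0.036] [383.7 164.2]
scene [-0.5303  0.1632] 151.6 [0.162 0.046] [193.1 111.9]
```

```bash
python3 - <<'E'
from h import *
im=cv2.imread('pics/scene0.png')
cv2.imwrite('pics/s1.png',cv2.resize(im[180:300,270:430],None,fx=5,fy=5,interpolation=cv2.INTER_CUBIC))
for X in ((0.5304,-0.0095,.006),(.5266,.0902,.006),(.5635,-.0852,.074),(0,0,0),(0.714,0.243,0.006),(0.74,-.2405,.006),(.5059,.2326,.006),(.532,-.2547,.006)): p=proj('scene',X);print(X,p,(p-[270,180])*5)
print('base top',proj('top',(0,0,0)))
E
```

```text
(0.5304, -0.0095, 0.006) [331.39525674 222.55847441] [306.97628368 212.79237206]
(0.5266, 0.0902, 0.006) [351.0842351  207.86072086] [405.42117551 139.3036043 ]
(0.5635, -0.0852, 0.074) [322.50848455 221.1538227 ] [262.54242276 205.76911351]
(0, 0, 0) [231.06920479 163.99569472] [-194.65397606  -80.02152639]
(0.714, 0.243, 0.006) [427.08023622 210.81092584] [785.4011811  154.05462921]
(0.74, -0.2405, 0.006) [332.27284849 304.02956842] [311.36424243 620.14784209]
(0.5059, 0.2326, 0.006) [372.52268188 187.54241049] [512.61340942  37.71205247]
(0.532, -0.2547, 0.006) [271.13476587 264.73222951] [  5.67382933 423.66114756]
base top [321.56145853 341.60538407]
```

View pics/s1.png

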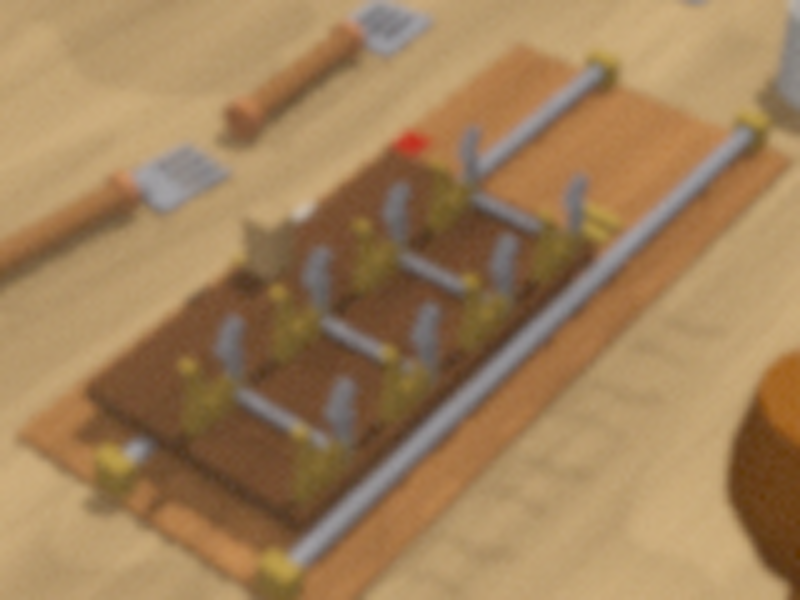

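Call:
arm_command(rows=[[[23, -44, 0], -0.18, -1], [[23, -44, 0], -0.18, -1], [[23, -44, 0], -0.18, -1], [[23, -44, 0], -0.18, -1], [[23, -44, 0], -0.18, -1], [[23, -44, 0], -0.18, -1], [[23, -44, 0], -0.18, -1], [[23, -44, 0], -0.18, -1], [[23, -44, 0], -0.18, -1], [[23, -44, 0], -0.18, -1], [[23, -44, 0], -0.18, -1], [[23, -44, 0], -0.18, -1]], squeeze=40)

```text
t: 1.6
tcp_pos: [0.4946, 0.0561, 0.2421]
tool_rot: [0.953, 0.304, -0.0, -0.0]
force: [0.3, 0.9, 0.6]
finger_gap: 1.003
```

Call:
arm_command(rows=[[[23, -44, 0], -0.18, -1], [[23, -44, 0], -0.18, -1], [[23, -40, 0], -0.18, -1], [[0, 0, 0], 0, -1], [[0, 0, 0], 0, -1]])

```text
t: 2.22
tcp_pos: [0.5624, -0.07, 0.2416]
tool_rot: [0.999, 0.043, -0.001, -0.001]
force: [-0.5, 0.6, -0.0]
finger_gap: 1.003
```

```bash
cat > st.py <<'E'
from h import *
def st():
    s=manip.sense(); x,y=s['tool_rot'][:2]; 
    a=np.degrees(2*np.arctan2(y,x)-np.pi/2); a=(a+180)%360-180
    print('t',round(s['t'],2),'tcp',np.round(s['tcp_pos']*1000,1),'yaw_y',round(a,2),'rot',np.round(s['tool_rot'],4),'F',np.round(s['force'],1),'gap',round(s['finger_gap'],3),'q6',round(s['q'][5],2))
    return s
if __name__=='__main__': st()
E
python3 - <<'E'
from st import *
s=st(); p=s['tcp_pos']
for n in('scene','top'):
    im=snap(n,n+'1.png'); q=proj(n,p); print(n,q)
    x,y=map(int,q); 
    c=im[max(0,y-50):y+50,x-60:x+60]; cv2.imwrite('pics/g_'+n+'.png',cv2.resize(c,None,fx=5,fy=5,interpolation=cv2.INTER_CUBIC)); print(x-60,max(0,y-50))
E
```

```text
t 2.23 tcp [562.4 -70.  241.6] yaw_y -85.12 rot [ 9.991e-01  4.260e-02 -1.000e-03 -6.000e-04] F [-0.5  0.6 -0. ] gap 1.003 q6 1.16
scene [326.17436588 167.48265184]
266 117
top [340.60327506 168.25232965]
280 118
```

View pics/g_scene.png

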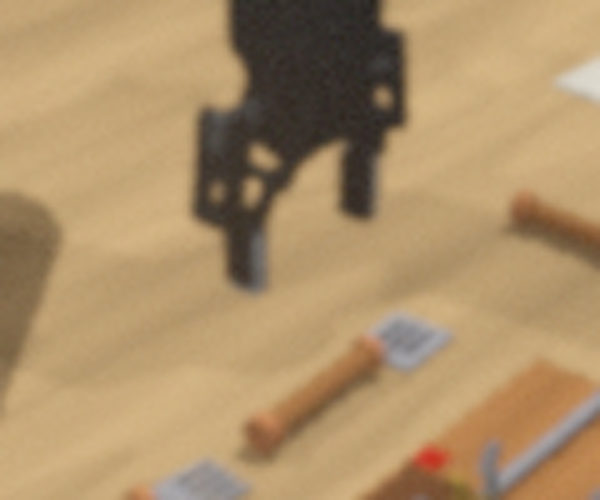

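View pics/g_top.png

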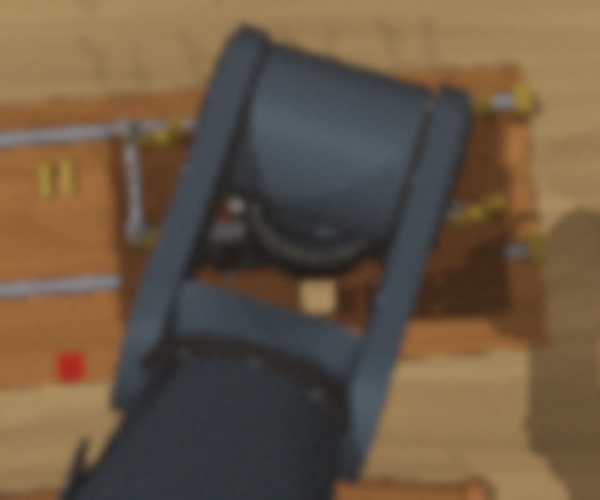

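```bash
python3 - <<'E'
from h import *
p=(0.2179,.5851,.2415)
for n in('scene','top'):
    im=cv2.imread('pics/'+n+'0.png'); q=proj(n,p); print(n,q)
    x,y=map(int,q); 
    c=im[max(0,y-50):y+50,x-60:x+60]; cv2.imwrite('pics/g0_'+n+'.png',cv2.resize(c,None,fx=5,fy=5,interpolation=cv2.INTER_CUBIC)); print(x-60,max(0,y-50))
E
```

```text
scene [372.22691071  77.96731968]
312 27
top [118.83357791 289.07493048]
58 239
```

View pics/g0_scene.png

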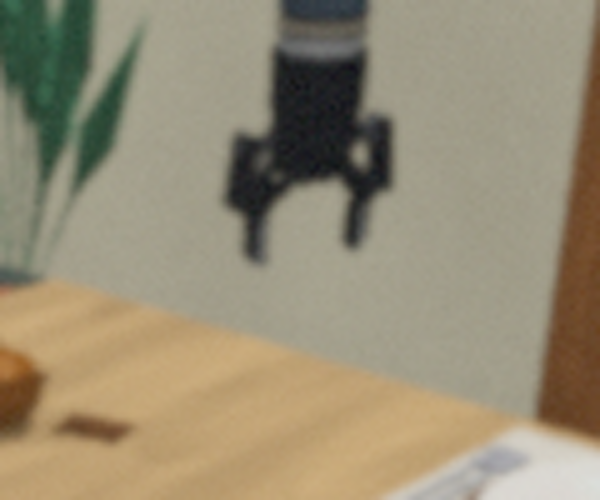

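View pics/g0_top.png

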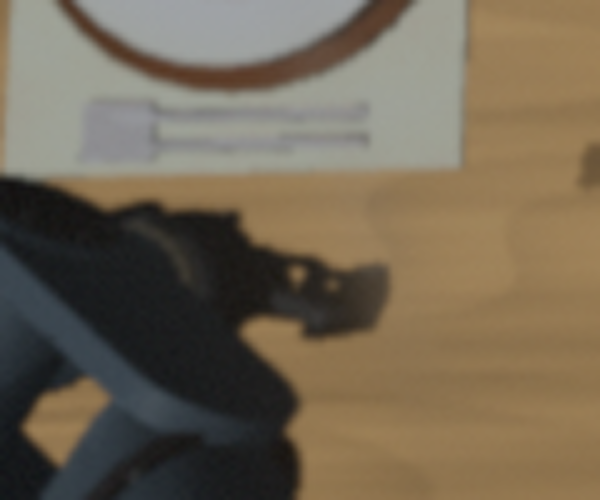

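```bash
python3 - <<'E'
from h import *
for X in ((0.5755,-0.0852,.074),(.5755,-.0852,.034)): print(proj('scene',X))
im=cv2.imread('pics/scene0.png')
cv2.imwrite('pics/s2.png',cv2.resize(im[205:245,300:350],None,fx=14,fy=14,interpolation=cv2.INTER_CUBIC))
for du,dv in((0,0),(1,0),(0,1)): print(onz('scene',324+du,224+dv,.074))
E
```

```text
[325.65737706 222.98924457]
[325.59672713 233.91847645]
[ 0.57514182 -0.09162755  0.074     ]
[ 0.57717712 -0.08973219  0.074     ]
[ 0.57811605 -0.09484648  0.074     ]
```

View pics/s2.png

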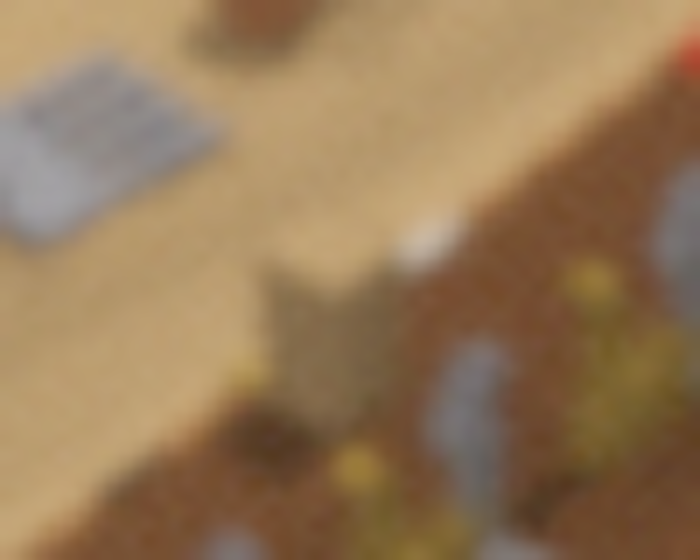

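Call:
arm_command(rows=[[[11, -17, -30], -0.03, -1], [[0, 0, -40], 0, -1], [[0, 0, -40], 0, -1], [[0, 0, -25], 0, -1], [[0, 0, 0], 0, -1], [[0, 0, 0], 0, -1]])

```text
t: 3.08
tcp_pos: [0.5748, -0.0868, 0.1084]
tool_rot: [1.0, 0.028, 0.001, 0.0]
force: [0.5, -0.1, 0.6]
finger_gap: 1.001
```

```bash
python3 - <<'E'
from st import *
s=st(); im=snap('scene','s3.png'); print(proj('scene',s['tcp_pos']))
cv2.imwrite('pics/s3c.png',cv2.resize(im[150:270,260:400],None,fx=5,fy=5,interpolation=cv2.INTER_CUBIC))
print(onz('scene',323.9,226.4,.074),onz('scene',323.9,236,.034))
E
```

```text
t 3.08 tcp [574.8 -86.8 108.4] yaw_y -86.79 rot [9.996e-01 2.800e-02 7.000e-04 3.000e-04] F [ 0.5 -0.1  0.6] gap 1.001 q6 1.17
[325.11787975 213.3781146 ]
[ 0.58204465 -0.09950484  0.074     ] [ 0.57808253 -0.09511993  0.034     ]
```

View pics/s3c.png

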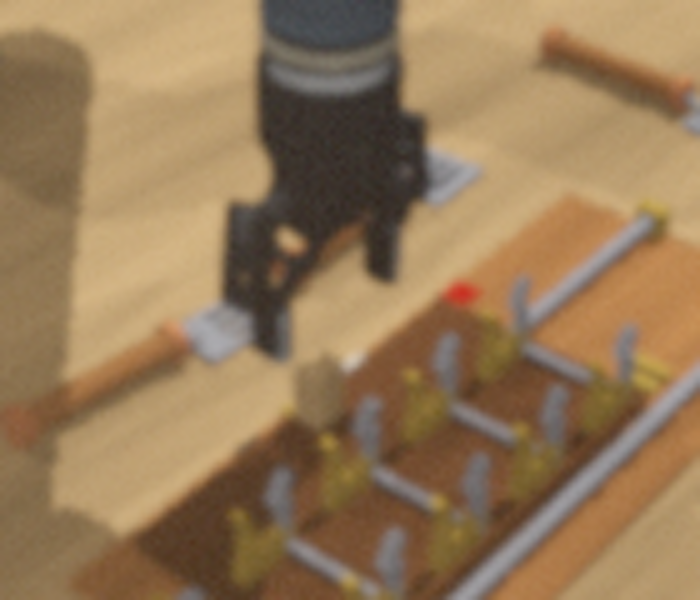

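Call:
arm_command(rows=[[[-3, 0, -15], 0, -1], [[0, 0, -20], 0, -1], [[0, 0, -15], 0, -1], [[0, 0, -6], 0, -1], [[0, 0, 0], 0, -1], [[0, 0, 0], 0, 1], [[0, 0, 0], 0, 1], [[0, 0, 0], 0, 1], [[0, 0, 0], 0, 1], [[0, 0, 0], 0, 1], [[0, 0, 0], 0, 1]], squeeze=40)

```text
t: 4.5
tcp_pos: [0.5714, -0.0874, 0.0518]
tool_rot: [1.0, 0.027, 0.0, 0.0]
force: [-1.0, -0.3, 5.6]
finger_gap: 0.25
```

```bash
python3 st.py
```

```text
t 4.5 tcp [571.4 -87.4  51.8] yaw_y -86.85 rot [9.996e-01 2.750e-02 2.000e-04 1.000e-04] F [-1.  -0.3  5.6] gap 0.25 q6 1.17
```

Call:
arm_command(rows=[[[0, 0, 2], 0, 1], [[-0.6, 10, 0], 0, 1], [[-0.6, 10, 0], 0, 1], [[-0.6, 10, 0], 0, 1], [[-0.6, 10, 0], 0, 1], [[-0.6, 10, 0], 0, 1], [[-0.6, 10, 0], 0, 1], [[-0.3, 6, 0], 0, 1], [[0, 0, 0], 0, 1]])

```text
t: 5.62
tcp_pos: [0.5674, -0.0203, 0.0519]
tool_rot: [1.0, 0.028, -0.0, -0.0]
force: [5.5, 0.4, -20.5]
finger_gap: 0.25
```

Call:
arm_command(rows=[[[-0.2, 3, 0], 0, 1], [[0, 0, 0], 0, 1]])

```text
t: 5.88
tcp_pos: [0.5673, -0.0176, 0.0519]
tool_rot: [1.0, 0.027, -0.0, -0.0]
force: [5.8, -0.7, -20.2]
finger_gap: 0.255
```

Call:
arm_command(rows=[[[-0.2, 3, 0], 0, 1], [[0, 0, 0], 0, 1]])

```text
t: 6.12
tcp_pos: [0.5671, -0.0141, 0.0519]
tool_rot: [1.0, 0.027, 0.0, -0.001]
force: [6.5, 1.4, -20.4]
finger_gap: 0.247
```

Call:
arm_command(rows=[[[-0.2, 3, 0], 0, 1], [[0, 0, 0], 0, 1]])

```text
t: 6.38
tcp_pos: [0.5669, -0.0108, 0.0519]
tool_rot: [1.0, 0.027, -0.0, -0.001]
force: [5.9, 2.4, -19.4]
finger_gap: 0.256
```

Call:
arm_command(rows=[[[0, 1.5, -1.5], 0, 1], [[0, 0, 0], 0, 1]])

```text
t: 6.62
tcp_pos: [0.5668, -0.0098, 0.0519]
tool_rot: [1.0, 0.027, 0.0, -0.0]
force: [3.8, 3.6, -11.5]
finger_gap: 0.251
```

Call:
arm_command(rows=[[[0, 1.5, 0], 0, 1], [[0, 0, 0], 0, 1]])

```text
t: 6.88
tcp_pos: [0.5667, -0.0089, 0.0519]
tool_rot: [1.0, 0.027, 0.0, -0.0]
force: [4.2, 2.6, -10.8]
finger_gap: 0.251
```

Call:
arm_command(rows=[[[0, 1.5, 0], 0, 1], [[0, 0, 0], 0, 1]])

```text
t: 7.12
tcp_pos: [0.5667, -0.008, 0.0519]
tool_rot: [1.0, 0.027, -0.0, 0.0]
force: [3.0, 0.8, -11.1]
finger_gap: 0.254
```

Call:
arm_command(rows=[[[0, 1.5, 0], 0, 1], [[0, 0, 0], 0, 1]])

```text
t: 7.38
tcp_pos: [0.5666, -0.0065, 0.0519]
tool_rot: [1.0, 0.027, -0.0, 0.0]
force: [1.6, -0.4, -10.5]
finger_gap: 0.248
```

Call:
arm_command(rows=[[[0, -0.5, -1], 0, 1], [[0, 0, 0], 0, 0.2], [[0, 0, 0], 0, 0], [[0, 0, 0], 0, 0], [[0, 0, 20], 0, 0], [[0, 0, 40], 0, 0], [[0, 0, 50], 0, 0], [[-20, -20, 30], 0, 0], [[-40, -40, 0], 0, 0], [[-40, -40, 0], 0, 0], [[-10, -40, 0], 0, 0], [[0, 0, 0], 0, 0]])

```text
t: 8.88
tcp_pos: [0.4564, -0.1493, 0.1912]
tool_rot: [1.0, 0.025, 0.0, 0.0]
force: [-0.3, -0.0, 0.6]
finger_gap: 0.499
```

```bash
sed -i "s#cv2.imread(f'pics/{n}0.png')#snap(n,n+sys.argv[1]+'.png')#" meas.py; python3 st.py; python3 meas.py 4; python3 - <<'E'
from h import *
im=cv2.imread('pics/scene4.png')
cv2.imwrite('pics/s4c.png',cv2.resize(im[170:310,270:430],None,fx=5,fy=5,interpolation=cv2.INTER_CUBIC))
im=cv2.imread('pics/top4.png')
cv2.imwrite('pics/t4c.png',cv2.resize(im[120:240,240:400],None,fx=5,fy=5,interpolation=cv2.INTER_CUBIC))
for k,p in enumerate([(.6627,-.1096),(.6586,-.0377),(.6544,.0341),(.6503,.1060)]):
    for d in(-.036,.036):
        q=np.array(p)+d*np.array([.9983,.0576]); print(k+1,d,(proj('scene',(*q,.05))-[270,170])*5,(proj('top',(q[0]-.012,q[1],.05))-[240,120])*5)
E
```

```text
t 8.88 tcp [ 456.4 -149.3  191.2] yaw_y -87.12 rot [9.997e-01 2.510e-02 5.000e-04 5.000e-04] F [-0.3 -0.   0.6] gap 0.499 q6 0.97
top [0.4266 0.0811] 95.0 [0.125 0.022] [296.9 218.5]
top [0.4332 0.3806] -178.7 [0.125 0.023] [211.8 218. ]
top [ 0.4495 -0.3748] -176.2 [0.125 0.025] [424.7 210. ]
scene [ 0.4538 -0.3729] -176.1 [0.134 0.025] [217.6 272.2]
scene [ 0.4394 -0.1393] 86.4 [0.131 0.027] [279.  227.9]
scene [0.6736 0.1757] 106.1 [0.107 0.036] [406.1 210.6]
scene [0.4407 0.083 ] 96.2 [0.138 0.027] [329.1 197. ]
scene [0.4452 0.3787] -179.6 [0.129 0.034] [383.3 164.1]
1 -0.036 [314.76576275 362.5875251 ] [549.76335389 216.22471361]
1 0.036 [422.99351496 421.81278647] [541.17423433 115.9903408 ]
2 -0.036 [393.89055415 296.78228225] [447.41023866 224.00642872]
2 0.036 [500.39218118 351.06772981] [439.37081891 123.69918152]
3 -0.036 [466.51440932 236.20823456] [345.13404143 231.92071698]
3 0.036 [571.21488906 286.14274813] [337.64365756 131.53286143]
4 -0.036 [533.85318185 180.24541373] [242.6246724  239.69361822]
4 0.036 [636.72535493 226.32648752] [235.68466028 139.22031453]
```

View pics/s4c.png

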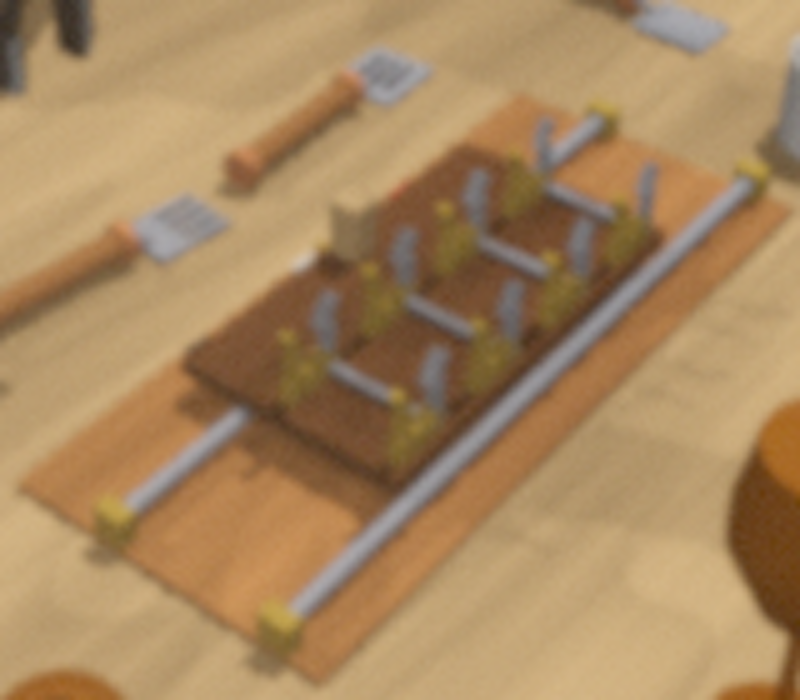

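View pics/t4c.png

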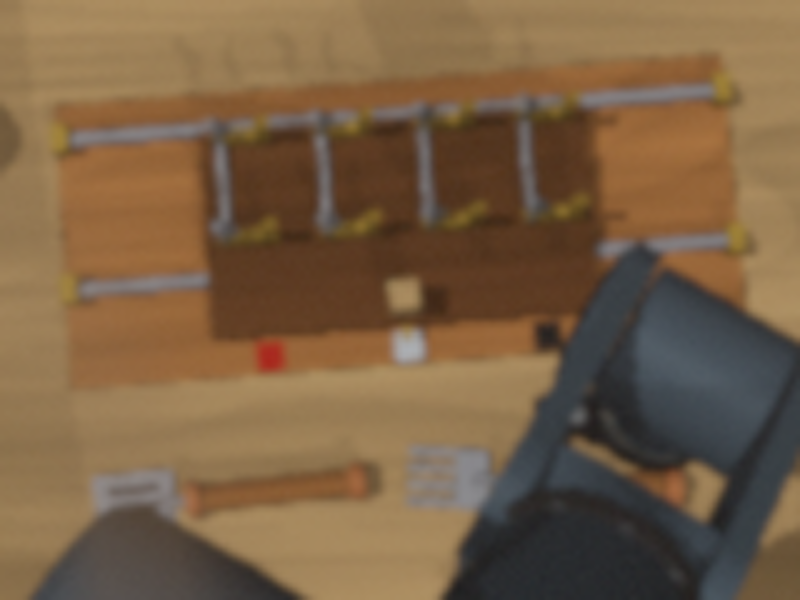

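Call:
arm_command(rows=[[[-2, 1, -14], 0.181, 0], [[-2, 1, -14], 0.181, 0], [[-2, 1, -14], 0.181, 0], [[-2, 1, -14], 0.181, 0], [[-2, 1, -14], 0.181, 0], [[-2, 1, -14], 0.181, 0], [[-2, 1, -14], 0.181, 0], [[-3.4, 1.3, -13], 0.18, 0], [[0, 0, 0], 0, 0], [[0, 0, 0], 0, 0]])

```text
t: 10.22
tcp_pos: [0.44, -0.138, 0.0801]
tool_rot: [0.732, 0.682, 0.0, 0.0]
force: [-0.1, 0.2, 1.1]
finger_gap: 0.499
```

```bash
python3 - <<'E'
from st import *
s=st(); im=snap('scene','s5.png'); print((proj('scene',s['tcp_pos'])-[220,160])*5)
cv2.imwrite('pics/s5c.png',cv2.resize(im[160:280,220:360],None,fx=5,fy=5,interpolation=cv2.INTER_CUBIC))
E
```

```text
t 10.22 tcp [ 440.  -138.    80.1] yaw_y -4.03 rot [7.315e-01 6.818e-01 1.000e-04 2.000e-04] F [-0.1  0.2  1.1] gap 0.499 q6 -0.48
[294.46147481 248.44686932]
```

View pics/s5c.png

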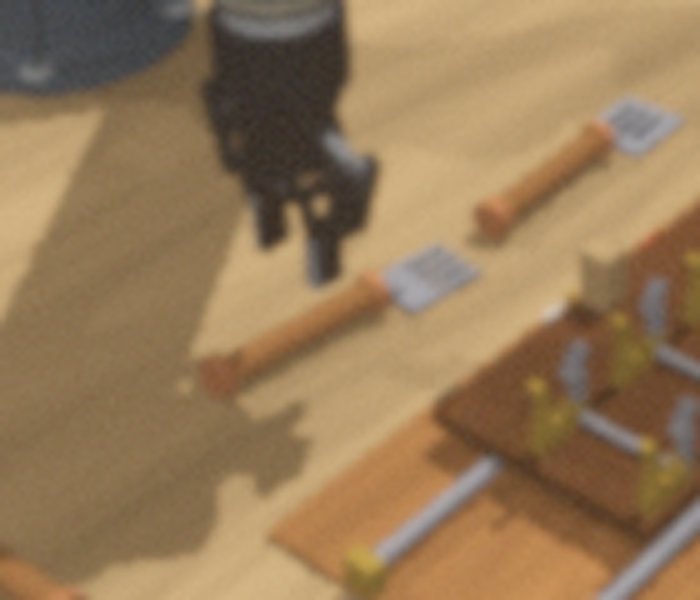

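Call:
arm_command(rows=[[[-1, -2, -25], 0, 0], [[0, 0, -25], 0, 0], [[0, 0, -12], 0, 0], [[0, 0, -3], 0, 0], [[0, 0, 0], 0, 0], [[0, 0, 0], 0, 1], [[0, 0, 0], 0, 1], [[0, 0, 0], 0, 1], [[0, 0, 0], 0, 1], [[0, 0, 0], 0, 1]], squeeze=60)

```text
t: 11.52
tcp_pos: [0.4385, -0.1407, 0.0157]
tool_rot: [0.731, 0.682, 0.0, 0.001]
force: [-0.8, 0.6, 5.3]
finger_gap: 0.21
```

```bash
python3 st.py
```

```text
t 11.53 tcp [ 438.5 -140.7   15.7] yaw_y -3.93 rot [7.309e-01 6.825e-01 1.000e-04 6.000e-04] F [-0.8  0.6  5.3] gap 0.21 q6 -0.48
```

Call:
arm_command(rows=[[[0, 0, 20], 0, 1], [[0, 0, 60], 0, 1], [[0, 0, 55], 0, 1], [[22, 10, 0], -0.16, 1], [[25, 12, 0], -0.16, 1], [[25, 12, 0], -0.16, 1], [[25, 12, 0], -0.16, 1], [[25, 12, 0], -0.16, 1], [[25, 12, 0], -0.16, 1], [[25, 11, 0], -0.16, 1], [[25, 11, 0], -0.16, 1], [[26, 11, 0], -0.165, 1]])

```text
t: 13.02
tcp_pos: [0.6616, -0.037, 0.1497]
tool_rot: [1.0, 0.026, -0.0, -0.0]
force: [0.4, 0.1, -1.6]
finger_gap: 0.208
```

Call:
arm_command(rows=[[[0, 0, 0], 0, 1], [[0, 0, 0], 0, 1]])

```text
t: 13.28
tcp_pos: [0.66, -0.0375, 0.1493]
tool_rot: [1.0, 0.029, -0.001, -0.0]
force: [-0.3, -0.1, -0.9]
finger_gap: 0.209
```

```bash
cat > look.py <<'E'
from st import *
import sys
# look.py name x0 y0 x1 y1
s=st(); n=sys.argv[1]; cam=sys.argv[2]; im=snap(cam,n+'.png'); x0,y0,x1,y1=map(int,sys.argv[3:7])
cv2.imwrite('pics/'+n+'c.png',cv2.resize(im[y0:y1,x0:x1],None,fx=5,fy=5,interpolation=cv2.INTER_CUBIC))
E
python3 look.py s6 scene 280 150 420 270
```

```text
t 13.28 tcp [660.  -37.5 149.3] yaw_y -86.65 rot [ 9.996e-01  2.920e-02 -1.200e-03 -2.000e-04] F [-0.3 -0.1 -0.9] gap 0.209 q6 1.29
```

View pics/s6c.png

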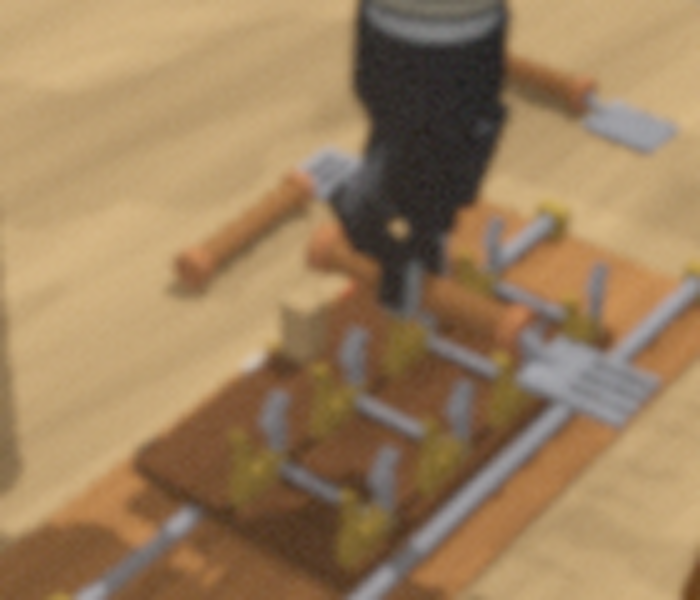

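Call:
arm_command(rows=[[[0, 0, -30], 0, 1], [[0, 0, -25], 0, 1], [[0, 0, 0], 0, 1]])

```text
t: 13.7
tcp_pos: [0.6586, -0.0377, 0.0928]
tool_rot: [1.0, 0.028, -0.003, -0.001]
force: [-0.6, -0.6, -1.2]
finger_gap: 0.211
```

Call:
arm_command(rows=[[[0, 0, -10], 0, 1], [[0, 0, 0], 0, 1]])

```text
t: 13.95
tcp_pos: [0.6615, -0.038, 0.0852]
tool_rot: [1.0, 0.028, 0.0, 0.0]
force: [-1.2, -0.8, 0.3]
finger_gap: 0.209
```

Call:
arm_command(rows=[[[0, 0, -6], 0, 1], [[0, 0, 0], 0, 1]])

```text
t: 14.2
tcp_pos: [0.6619, -0.0373, 0.0794]
tool_rot: [1.0, 0.028, 0.001, -0.0]
force: [-0.9, 1.1, 0.2]
finger_gap: 0.209
```

Call:
arm_command(rows=[[[0, 0, -6], 0, 1], [[0, 0, 0], 0, 1]])

```text
t: 14.45
tcp_pos: [0.6612, -0.0377, 0.0723]
tool_rot: [1.0, 0.028, -0.0, 0.0]
force: [0.1, -1.2, -0.5]
finger_gap: 0.208
```

Call:
arm_command(rows=[[[0, 0, -6], 0, 1], [[0, 0, 0], 0, 1]])

```text
t: 14.7
tcp_pos: [0.6609, -0.0375, 0.0656]
tool_rot: [1.0, 0.028, -0.001, -0.0]
force: [-0.1, -0.4, -3.6]
finger_gap: 0.209
```

Call:
arm_command(rows=[[[0, 0, -3], 0, 1], [[0, 0, 0], 0, 1]])

```text
t: 14.95
tcp_pos: [0.6611, -0.0374, 0.0633]
tool_rot: [1.0, 0.029, -0.0, -0.0]
force: [0.2, 0.6, -2.4]
finger_gap: 0.209
```

Call:
arm_command(rows=[[[0, 0, -2], 0, 1], [[0, 0, 0], 0, 1]])

```text
t: 15.2
tcp_pos: [0.6611, -0.0374, 0.0618]
tool_rot: [1.0, 0.028, -0.0, -0.0]
force: [-1.7, 0.8, 0.4]
finger_gap: 0.207
```

```bash
python3 look.py s7 scene 280 150 420 270
```

```text
t 15.2 tcp [661.1 -37.4  61.8] yaw_y -86.74 rot [ 9.996e-01  2.850e-02 -3.000e-04 -1.000e-04] F [-1.7  0.8  0.4] gap 0.207 q6 1.29
```

View pics/s7c.png

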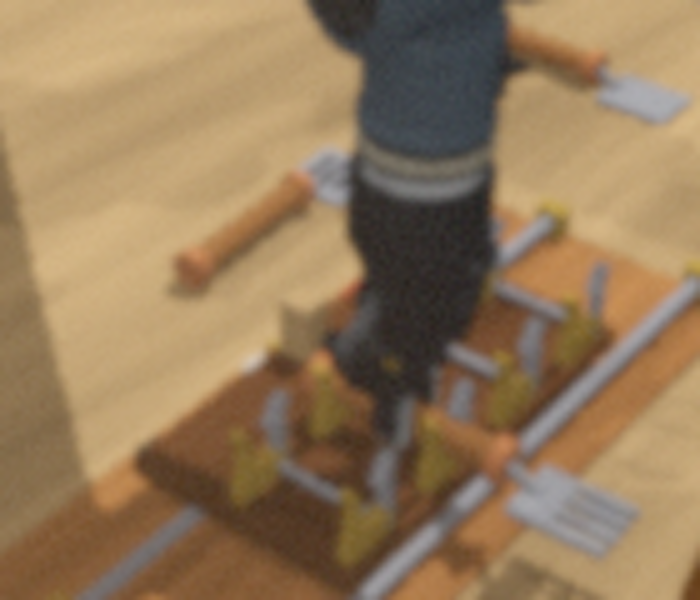

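Call:
arm_command(rows=[[[0, 0, -1.5], 0, 1], [[0, 0, 0], 0, 1]])

```text
t: 15.5
tcp_pos: [0.6612, -0.0376, 0.0617]
tool_rot: [1.0, 0.028, -0.0, 0.0]
force: [-4.5, -0.2, 6.4]
finger_gap: 0.209
```

Call:
arm_command(rows=[[[0, 0, 1], 0, 0.3], [[0, 0, 0], 0, 0], [[0, 0, 0], 0, 0], [[0, 0, 15], 0, 0], [[0, 0, 30], 0, 0], [[0, 0, 50], 0, 0], [[0, 0, 30], 0, 0], [[-60, 0, 0], 0, 0], [[-60, 0, 0], 0, 0], [[-60, 20, 0], 0, 0], [[-40, 40, 0], 0, 0], [[0, 30, 0], 0, 0]])

```text
t: 17.0
tcp_pos: [0.4378, 0.0534, 0.187]
tool_rot: [1.0, 0.028, -0.002, -0.0]
force: [0.4, 0.2, 0.4]
finger_gap: 0.499
```

```bash
python3 meas.py 8;python3 look.py s8 scene 280 150 420 270
```

```text
top [0.4196 0.4191] -177.3 [0.125 0.022] [200.9 222.6]
top [ 0.4495 -0.3753] -175.9 [0.125 0.023] [424.8 209.8]
scene [ 0.4569 -0.3724] -176.6 [0.132 0.022] [217.8 272.3]
scene [0.674  0.1728] 106.2 [0.113 0.035] [405.7 211.3]
scene [0.4406 0.0819] 96.5 [0.136 0.024] [329.1 197. ]
scene [0.4278 0.4163] -178.8 [0.125 0.036] [385.2 158.9]
t 17.1 tcp [441.3  54.1 187.4] yaw_y -86.57 rot [ 9.996e-01  2.990e-02  8.000e-04 -1.000e-04] F [0.1 0.2 0.4] gap 0.502 q6 1.38
```

View pics/s8c.png

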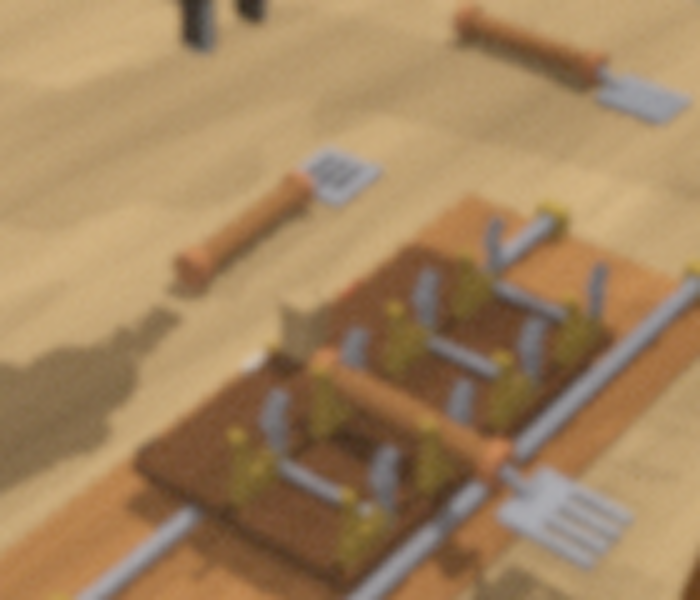

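Call:
arm_command(rows=[[[0, 3, -11], 0.178, 0], [[0, 3, -12], 0.178, 0], [[0, 3, -12], 0.178, 0], [[0, 3, -12], 0.178, 0], [[0, 3, -12], 0.178, 0], [[0, 3, -12], 0.178, 0], [[0, 3, -12], 0.178, 0], [[0, 3, -12], 0.178, 0], [[0, 4, -12], 0.182, 0], [[0, 0, 0], 0, 0], [[0, 0, 0], 0, 0]])

```text
t: 18.52
tcp_pos: [0.443, 0.0796, 0.0796]
tool_rot: [0.675, 0.738, 0.0, 0.001]
force: [0.1, 0.2, -1.6]
finger_gap: 0.501
```

```bash
python3 look.py s9 scene 280 140 420 260
```

```text
t 18.52 tcp [443.   79.6  79.6] yaw_y 5.09 rot [6.750e-01 7.378e-01 3.000e-04 5.000e-04] F [ 0.1  0.2 -1.6] gap 0.501 q6 -0.16
```

View pics/s9c.png

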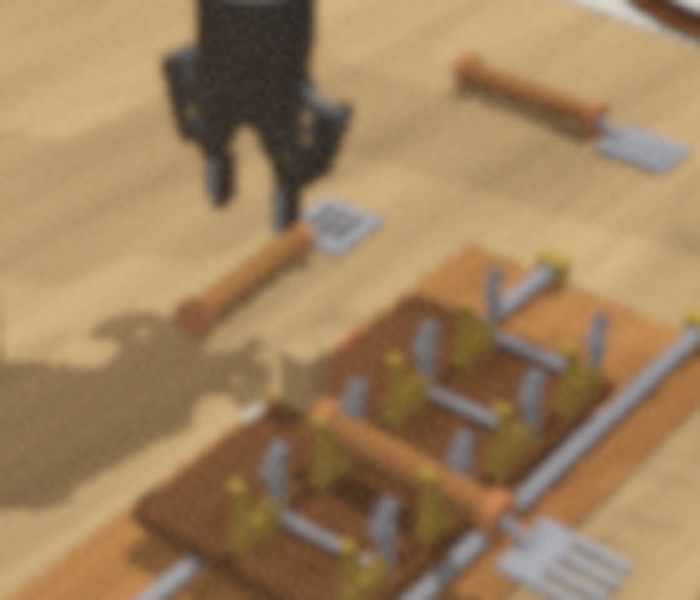

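Call:
arm_command(rows=[[[-3, 2, -25], 0, 0], [[0, 0, -25], 0, 0], [[0, 0, -10], 0, 0], [[0, 0, -3], 0, 0], [[0, 0, 0], 0, 0], [[0, 0, 0], 0, 1], [[0, 0, 0], 0, 1], [[0, 0, 0], 0, 1], [[0, 0, 0], 0, 1], [[0, 0, 0], 0, 1]])

```text
t: 19.82
tcp_pos: [0.4393, 0.0822, 0.0172]
tool_rot: [0.674, 0.739, 0.0, 0.0]
force: [-0.9, -1.1, 5.4]
finger_gap: 0.209
```

```bash
python3 st.py
```

```text
t 19.82 tcp [439.3  82.2  17.2] yaw_y 5.3 rot [6.736e-01 7.391e-01 3.000e-04 5.000e-04] F [-0.9 -1.1  5.4] gap 0.209 q6 -0.16
```

Call:
arm_command(rows=[[[0, 0, 20], 0, 1], [[0, 0, 60], 0, 1], [[0, 0, 55], 0, 1], [[24, -5, 0], -0.178, 1], [[24, -5, 0], -0.178, 1], [[24, -5, 0], -0.178, 1], [[24, -5, 0], -0.178, 1], [[24, -5, 0], -0.178, 1], [[24, -5, 0], -0.178, 1], [[24, -6, 0], -0.178, 1], [[24, -6, 0], -0.178, 1], [[26, -6, 0], -0.182, 1]])

```text
t: 21.32
tcp_pos: [0.6571, 0.0341, 0.1513]
tool_rot: [1.0, 0.025, -0.0, -0.0]
force: [0.8, -0.3, -2.0]
finger_gap: 0.21
```

Call:
arm_command(rows=[[[0, 0, 0], 0, 1], [[0, 0, 0], 0, 1], [[0, 0, 0], 0, 1]])

```text
t: 21.7
tcp_pos: [0.6556, 0.0347, 0.1511]
tool_rot: [1.0, 0.029, -0.001, -0.0]
force: [0.3, -0.1, -0.7]
finger_gap: 0.207
```

```bash
python3 look.py s10 scene 280 140 440 260
```

```text
t 21.7 tcp [655.6  34.7 151.1] yaw_y -86.66 rot [ 9.996e-01  2.910e-02 -1.000e-03 -2.000e-04] F [ 0.3 -0.1 -0.7] gap 0.207 q6 1.4
```

View pics/s10c.png

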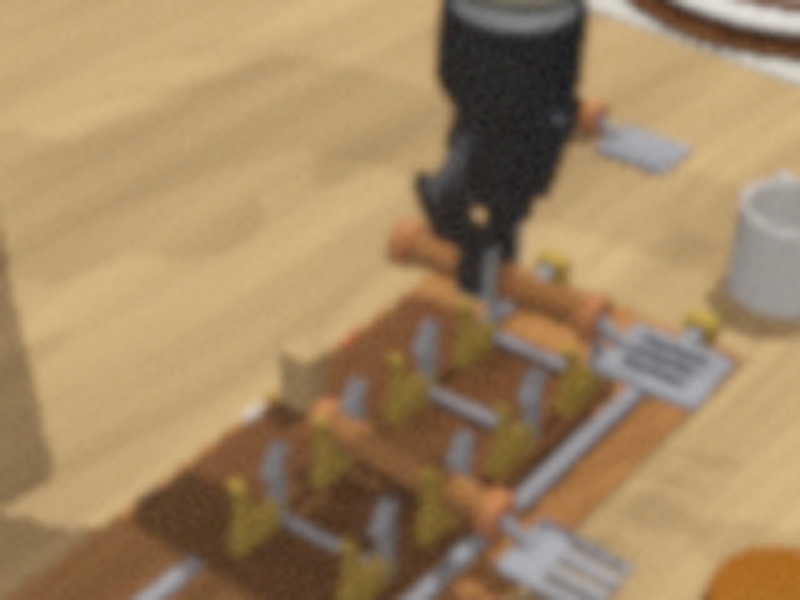

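Call:
arm_command(rows=[[[0, -0.3, -30], 0, 1], [[0, 0, -28], 0, 1], [[0, 0, -10], 0, 1], [[0, 0, 0], 0, 1]])

```text
t: 22.25
tcp_pos: [0.6555, 0.0343, 0.0828]
tool_rot: [1.0, 0.028, -0.002, -0.0]
force: [-2.7, -0.6, -0.9]
finger_gap: 0.208
```

Call:
arm_command(rows=[[[0, 0, -4], 0, 1], [[0, 0, -3], 0, 1], [[0, 0, 0], 0, 1]])

```text
t: 22.62
tcp_pos: [0.6561, 0.0343, 0.0778]
tool_rot: [1.0, 0.028, -0.001, -0.0]
force: [-5.4, 1.5, 4.7]
finger_gap: 0.21
```

Call:
arm_command(rows=[[[0, 0, -5], 0, 1], [[0, 0, 0], 0, 1]])

```text
t: 22.88
tcp_pos: [0.6559, 0.0335, 0.0715]
tool_rot: [1.0, 0.029, -0.001, 0.0]
force: [-4.7, -2.0, 1.1]
finger_gap: 0.205
```

Call:
arm_command(rows=[[[0, 0, -5], 0, 1], [[0, 0, 0], 0, 1]])

```text
t: 23.12
tcp_pos: [0.6558, 0.0337, 0.0659]
tool_rot: [1.0, 0.029, -0.001, 0.0]
force: [-5.9, -1.5, -0.6]
finger_gap: 0.203
```

Call:
arm_command(rows=[[[0, 0, -4], 0, 1], [[0, 0, 0], 0, 1]])

```text
t: 23.38
tcp_pos: [0.6558, 0.0337, 0.0632]
tool_rot: [1.0, 0.029, -0.001, 0.0]
force: [-8.9, -2.2, 5.0]
finger_gap: 0.209
```

Call:
arm_command(rows=[[[0, 0, -1.5], 0, 1], [[0, 0, 0], 0, 1]])

```text
t: 23.62
tcp_pos: [0.6559, 0.0338, 0.063]
tool_rot: [1.0, 0.029, -0.001, 0.0]
force: [-9.4, -1.4, 11.9]
finger_gap: 0.208
```

Call:
arm_command(rows=[[[0, 0, 1], 0, 0.3], [[0, 0, 0], 0, 0], [[0, 0, 0], 0, 0], [[0, 0, 15], 0, 0], [[0, 0, 30], 0, 0], [[0, 0, 50], 0, 0], [[0, 0, 30], 0, 0], [[-60, 0, 0], 0, 0], [[-60, 20, 0], 0, 0], [[-60, 40, 0], 0, 0], [[-10, 60, 0], 0, 0], [[0, 40, 0], 0, 0]])

```text
t: 25.12
tcp_pos: [0.4747, 0.1901, 0.1881]
tool_rot: [1.0, 0.029, 0.001, -0.0]
force: [0.6, -0.4, -0.7]
finger_gap: 0.504
```

```bash
python3 meas.py 11;python3 look.py s11 scene 280 150 420 270; python3 - <<'E'
from h import *
im=cv2.imread('pics/top11.png')
cv2.imwrite('pics/t11c.png',cv2.resize(im[120:200,270:390],None,fx=6,fy=6,interpolation=cv2.INTER_CUBIC))
E
```

```text
top [0.4196 0.4192] -177.6 [0.125 0.022] [200.8 222.4]
top [ 0.4495 -0.3752] -176.0 [0.125 0.023] [424.8 209.7]
scene [ 0.4536 -0.3728] -176.7 [0.129 0.023] [217.6 272.2]
scene [0.7181 0.1663] 92.5 [0.121 0.025] [415.1 220.8]
scene [-0.4609 -0.6297] 156.6 [0.098 0.029] [  5.5 182.2]
scene [0.4293 0.4161] -177.9 [0.122 0.035] [385.4 159. ]
t 25.23 tcp [476.  191.7 188.1] yaw_y -86.48 rot [ 9.995e-01  3.070e-02  1.700e-03 -7.000e-04] F [ 0.1 -1.3 -0.2] gap 0.498 q6 1.67
```

View pics/s11c.png

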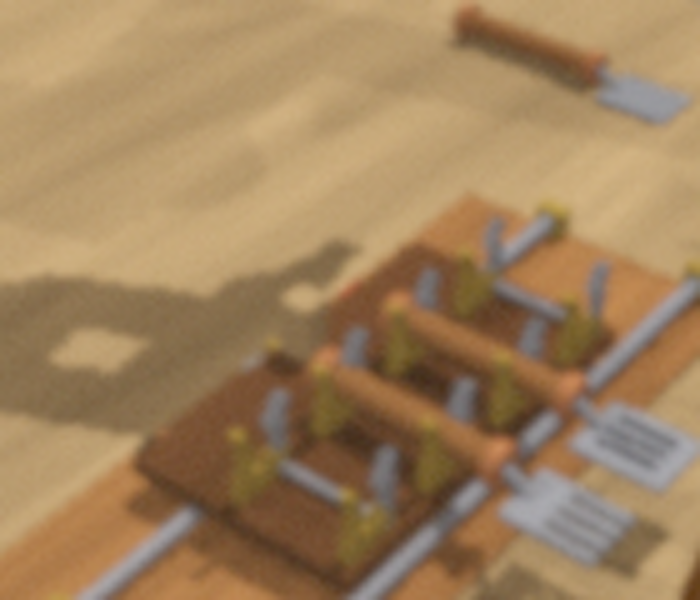

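View pics/t11c.png

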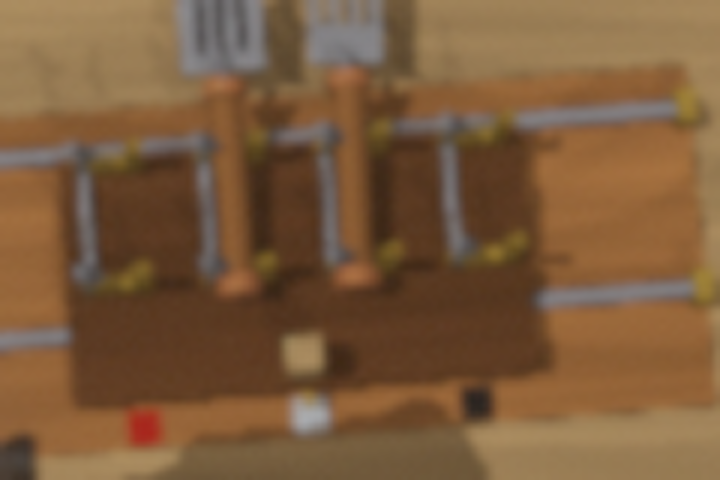

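Call:
arm_command(rows=[[[-8, 38, 0], 0, 0], [[-8, 38, 0], 0, 0], [[-8, 38, -20], 0, 0], [[-8, 38, -30], 0, 0], [[-8, 38, -30], -0.01, 0], [[-6, 36, -28], -0.01, 0], [[0, 0, 0], 0, 0], [[0, 0, 0], 0, 0]])

```text
t: 26.28
tcp_pos: [0.4306, 0.4134, 0.0792]
tool_rot: [1.0, 0.018, 0.0, 0.0]
force: [-0.2, -0.3, -0.3]
finger_gap: 0.502
```

```bash
python3 look.py s12 scene 330 100 450 200
```

```text
t 26.27 tcp [430.6 413.4  79.2] yaw_y -87.93 rot [9.998e-01 1.810e-02 2.000e-04 2.000e-04] F [-0.2 -0.3 -0.3] gap 0.502 q6 2.11
```

View pics/s12c.png

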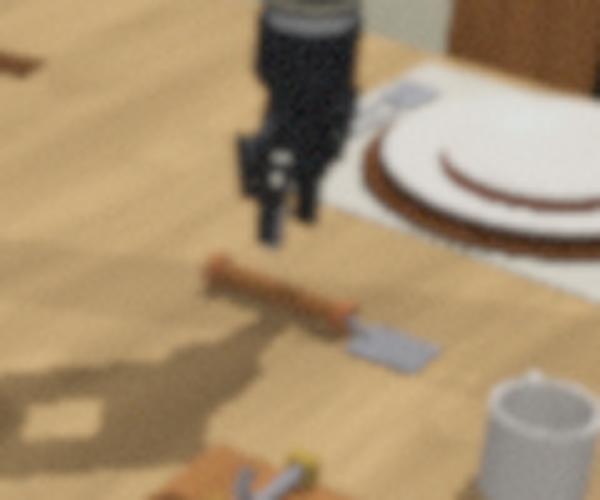

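Call:
arm_command(rows=[[[0, 4, -25], 0, 0], [[0, 0, -25], 0, 0], [[0, 0, -10], 0, 0], [[0, 0, -2], 0, 0], [[0, 0, 0], 0, 0], [[0, 0, 0], 0, 1], [[0, 0, 0], 0, 1], [[0, 0, 0], 0, 1], [[0, 0, 0], 0, 1], [[0, 0, 0], 0, 1]])

```text
t: 27.58
tcp_pos: [0.4305, 0.419, 0.018]
tool_rot: [1.0, 0.019, 0.001, -0.001]
force: [-0.8, 0.9, 5.2]
finger_gap: 0.208
```

```bash
python3 st.py
```

```text
t 27.57 tcp [430.5 419.   18. ] yaw_y -87.87 rot [ 9.998e-01  1.860e-02  1.000e-03 -7.000e-04] F [-0.8  0.9  5.2] gap 0.208 q6 2.12
```

Call:
arm_command(rows=[[[0, 0, 20], 0, 1], [[0, 0, 60], 0, 1], [[0, 0, 55], 0, 1], [[20, -39, 0], 0, 1], [[26, -39, 0], 0, 1], [[26, -39, 0], 0, 1], [[28, -39, 0], 0, 1], [[28, -39, 0], 0, 1], [[28, -39, 0], 0, 1], [[28, -39, 0], 0.01, 1], [[28.5, -40, 0], 0.01, 1], [[0, 0, 0], 0, 1]])

```text
t: 29.08
tcp_pos: [0.6447, 0.1017, 0.1527]
tool_rot: [1.0, 0.026, 0.001, 0.001]
force: [-0.1, 0.9, -1.0]
finger_gap: 0.208
```

Call:
arm_command(rows=[[[0, 0, 0], 0, 1], [[0, 0, 0], 0, 1]])

```text
t: 29.32
tcp_pos: [0.641, 0.1065, 0.1519]
tool_rot: [1.0, 0.029, -0.001, -0.0]
force: [-0.0, -0.8, -1.2]
finger_gap: 0.206
```

```bash
python3 look.py s13 scene 300 140 440 260
```

```text
t 29.32 tcp [641.  106.5 151.9] yaw_y -86.67 rot [ 9.996e-01  2.910e-02 -7.000e-04 -1.000e-04] F [-0.  -0.8 -1.2] gap 0.206 q6 1.51
```

View pics/s13c.png

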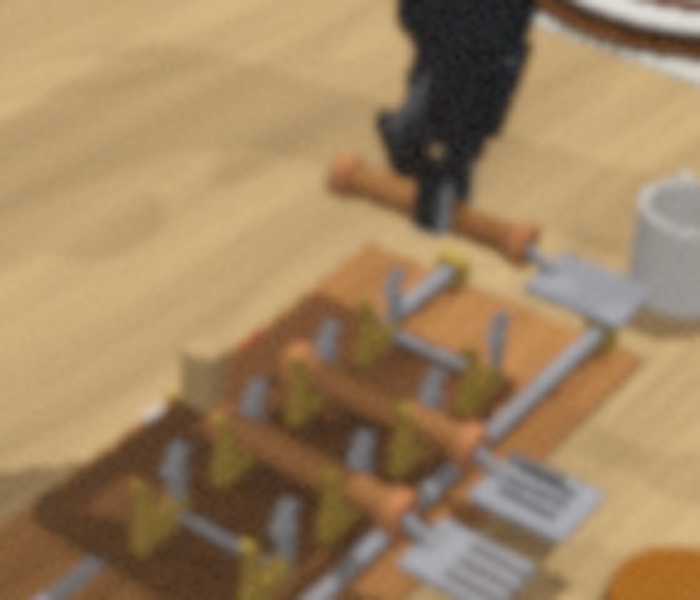

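Call:
arm_command(rows=[[[0, -0.5, -30], 0, 1], [[0, 0, -28], 0, 1], [[0, 0, -10], 0, 1], [[0, 0, 0], 0, 1]])

```text
t: 29.88
tcp_pos: [0.6419, 0.1051, 0.0836]
tool_rot: [1.0, 0.029, -0.001, 0.0]
force: [-0.6, -2.0, 0.1]
finger_gap: 0.208
```

Call:
arm_command(rows=[[[0, 0, -4], 0, 1], [[0, 0, -3], 0, 1], [[0, 0, 0], 0, 1]])

```text
t: 30.25
tcp_pos: [0.6431, 0.1046, 0.0773]
tool_rot: [1.0, 0.028, 0.001, 0.0]
force: [0.8, -2.2, -0.2]
finger_gap: 0.209
```

Call:
arm_command(rows=[[[0, 0, -5], 0, 1], [[0, 0, 0], 0, 1]])

```text
t: 30.5
tcp_pos: [0.6418, 0.1049, 0.0711]
tool_rot: [1.0, 0.028, -0.001, -0.0]
force: [0.4, -0.2, -2.1]
finger_gap: 0.204
```

Call:
arm_command(rows=[[[0, 0, -5], 0, 1], [[0, 0, 0], 0, 1]])

```text
t: 30.75
tcp_pos: [0.6413, 0.1052, 0.0659]
tool_rot: [1.0, 0.029, -0.001, -0.0]
force: [0.6, -0.6, -0.9]
finger_gap: 0.203
```

Call:
arm_command(rows=[[[0, 0, -4], 0, 1], [[0, 0, 0], 0, 1]])

```text
t: 31.0
tcp_pos: [0.6422, 0.1051, 0.064]
tool_rot: [1.0, 0.029, 0.0, -0.0]
force: [-1.6, 0.3, 5.6]
finger_gap: 0.208
```

Call:
arm_command(rows=[[[0, 0, -1.5], 0, 1], [[0, 0, 0], 0, 1], [[0, 0, 1], 0, 0.3], [[0, 0, 0], 0, 0], [[0, 0, 0], 0, 0], [[0, 0, 15], 0, 0], [[0, 0, 30], 0, 0], [[0, 0, 50], 0, 0], [[0, 0, 30], 0, 0], [[-30, -20, 0], 0, 0], [[-40, -40, 0], 0, 0], [[-40, -40, 0], 0, 0]])

```text
t: 32.5
tcp_pos: [0.5316, 0.0041, 0.1884]
tool_rot: [1.0, 0.029, 0.001, 0.0]
force: [0.5, -0.5, 0.1]
finger_gap: 0.501
```

Call:
arm_command(rows=[[[-20, -54, 0], 0, 0], [[-20, -54, 0], 0, 0], [[-20, -54, 0], 0, 0], [[-10, -54, 0], 0, 0], [[-5, -54, 0], 0, 0], [[0, -54, 0], 0, 0], [[0, -54, -10], 0, 0], [[0, 0, 0], 0, 0], [[0, 0, 0], 0, 0]])

```text
t: 33.62
tcp_pos: [0.4569, -0.3726, 0.1776]
tool_rot: [1.0, 0.028, -0.0, -0.001]
force: [0.5, 0.6, -0.2]
finger_gap: 0.499
```

```bash
python3 meas.py 14; python3 look.py s14 scene 180 200 320 320;  python3 - <<'E'
from h import *
im=cv2.imread('pics/top14.png')
cv2.imwrite('pics/t14c.png',cv2.resize(im[120:200,250:370],None,fx=6,fy=6,interpolation=cv2.INTER_CUBIC))
E
```

```text
scene [ 0.4572 -0.3729] -177.0 [0.137 0.024] [217.6 272.3]
t 33.73 tcp [ 457.2 -371.6  177.7] yaw_y -86.68 rot [ 9.996e-01  2.900e-02 -2.000e-04 -4.000e-04] F [-0.1  0.3 -0.1] gap 0.499 q6 0.64
```

View pics/s14c.png

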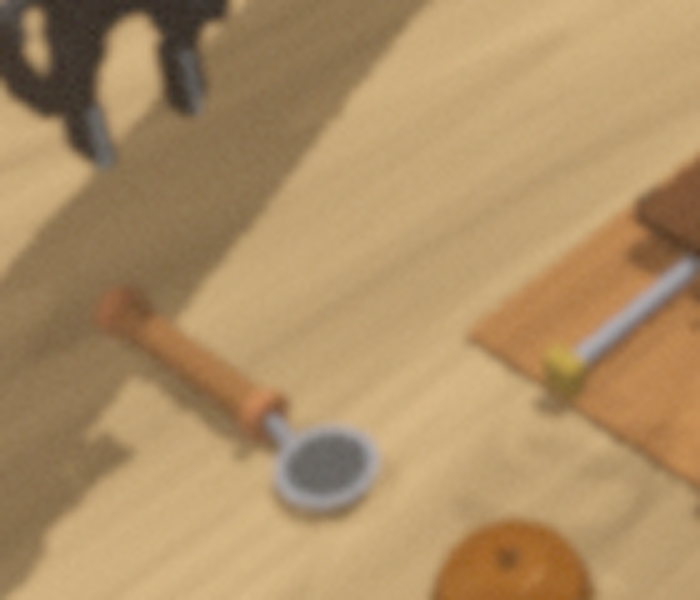

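View pics/t14c.png

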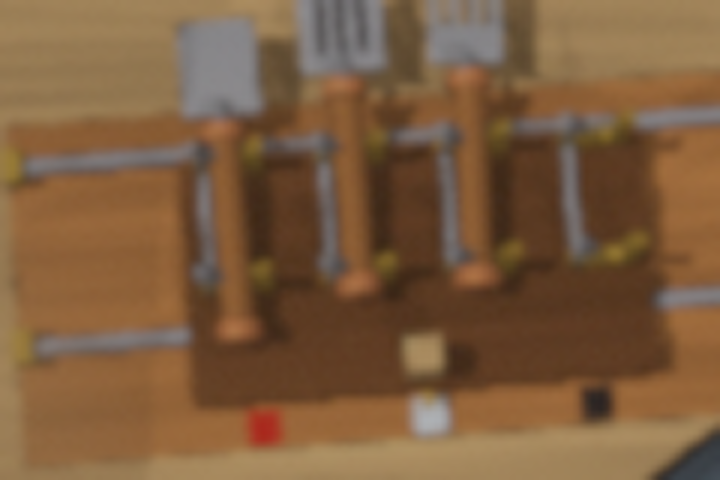

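Call:
arm_command(rows=[[[-7.5, -3, -40], 0, 0], [[0, 0, -50], 0, 0], [[0, 0, -40], 0, 0], [[0, 0, -22], 0, 0], [[0, 0, -8], 0, 0], [[0, 0, 0], 0, 0], [[0, 0, 0], 0, 1], [[0, 0, 0], 0, 1], [[0, 0, 0], 0, 1], [[0, 0, 0], 0, 1], [[0, 0, 0], 0, 1]])

```text
t: 35.15
tcp_pos: [0.4505, -0.3768, 0.0189]
tool_rot: [1.0, 0.029, 0.001, 0.001]
force: [0.1, 1.4, 6.7]
finger_gap: 0.205
```

```bash
python3 look.py s15 scene 180 200 320 320
```

```text
t 35.15 tcp [ 450.5 -376.8   18.9] yaw_y -86.73 rot [9.996e-01 2.850e-02 8.000e-04 1.000e-03] F [0.1 1.4 6.7] gap 0.205 q6 0.63
```

View pics/s15c.png

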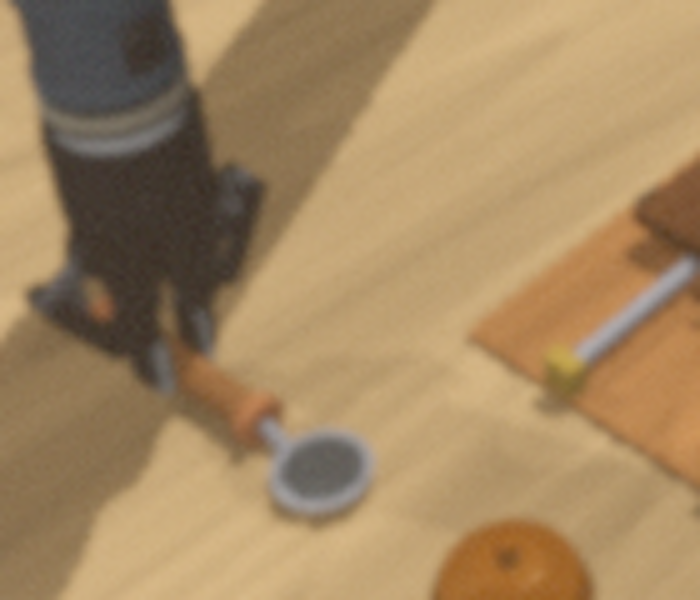

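Call:
arm_command(rows=[[[0, 0, 20], 0, 1], [[0, 0, 60], 0, 1], [[0, 0, 55], 0, 1], [[20, 30, 0], 0, 1], [[26, 34, 0], 0, 1], [[26, 34, 0], 0, 1], [[26, 34, 0], 0, 1], [[26, 34, 0], 0, 1], [[26, 34, 0], 0, 1], [[26, 34, 0], 0, 1], [[25.5, 33.6, 0], 0, 1], [[0, 0, 0], 0, 1]])

```text
t: 36.7
tcp_pos: [0.6526, -0.1058, 0.1533]
tool_rot: [1.0, 0.03, 0.001, 0.0]
force: [-1.6, 1.0, -0.8]
finger_gap: 0.211
```

Call:
arm_command(rows=[[[0, 0, 0], 0, 1], [[0, 0, 0], 0, 1]])

```text
t: 36.95
tcp_pos: [0.6504, -0.1097, 0.1526]
tool_rot: [1.0, 0.028, -0.0, 0.0]
force: [-0.0, -0.8, -1.4]
finger_gap: 0.207
```

```bash
python3 look.py s16 scene 280 160 420 280
```

```text
t 36.95 tcp [ 650.4 -109.7  152.6] yaw_y -86.83 rot [ 9.996e-01  2.760e-02 -3.000e-04  1.000e-04] F [-0.  -0.8 -1.4] gap 0.207 q6 1.18
```

View pics/s16c.png

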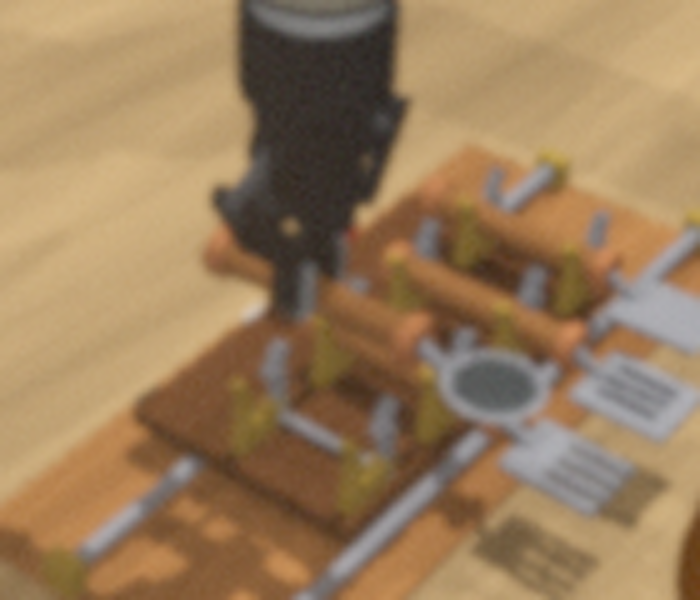

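Call:
arm_command(rows=[[[1.5, 0.4, -30], 0, 1], [[0, 0, -28], 0, 1], [[0, 0, -10], 0, 1], [[0, 0, 0], 0, 1]])

```text
t: 37.5
tcp_pos: [0.6526, -0.1093, 0.0843]
tool_rot: [1.0, 0.028, -0.0, 0.0]
force: [0.0, -2.5, 0.1]
finger_gap: 0.201
```

Call:
arm_command(rows=[[[0, 0, -4], 0, 1], [[0, 0, -3], 0, 1], [[0, 0, 0], 0, 1]])

```text
t: 37.88
tcp_pos: [0.6537, -0.1086, 0.0779]
tool_rot: [1.0, 0.028, 0.001, 0.0]
force: [0.8, -1.1, -0.1]
finger_gap: 0.207
```

Call:
arm_command(rows=[[[0, 0, -5], 0, 1], [[0, 0, 0], 0, 1]])

```text
t: 38.12
tcp_pos: [0.6522, -0.108, 0.0714]
tool_rot: [1.0, 0.028, -0.001, -0.0]
force: [-0.1, -2.4, -2.9]
finger_gap: 0.209
```

Call:
arm_command(rows=[[[0, 0, -5], 0, 1], [[0, 0, 0], 0, 1]])

```text
t: 38.38
tcp_pos: [0.6518, -0.1077, 0.0662]
tool_rot: [1.0, 0.028, -0.001, -0.001]
force: [0.1, -2.3, -5.2]
finger_gap: 0.206
```

Call:
arm_command(rows=[[[0, 0, -4], 0, 1], [[0, 0, 0], 0, 1]])

```text
t: 38.62
tcp_pos: [0.6523, -0.108, 0.0648]
tool_rot: [1.0, 0.029, -0.001, -0.0]
force: [-2.6, -1.1, 6.7]
finger_gap: 0.207
```

Call:
arm_command(rows=[[[0, 0, -1.5], 0, 1], [[0, 0, 0], 0, 1], [[0, 0, 1], 0, 0.3], [[0, 0, 0], 0, 0], [[0, 0, 0], 0, 0], [[0, 0, 15], 0, 0], [[0, 0, 30], 0, 0], [[0, 0, 50], 0, 0], [[0, 0, 20], 0, 0], [[-60, -10, 0], 0, 0], [[-60, -20, 0], 0, 0], [[-60, -20, 0], 0, 0]])

```text
t: 40.12
tcp_pos: [0.4729, -0.1581, 0.1789]
tool_rot: [1.0, 0.029, 0.001, 0.001]
force: [0.3, -1.3, 0.3]
finger_gap: 0.498
```

Call:
arm_command(rows=[[[-10, -40, 0], 0, 0], [[0, -40, 0], 0, 0], [[0, 0, 0], 0, 0]])

```text
t: 40.5
tcp_pos: [0.465, -0.2411, 0.179]
tool_rot: [1.0, 0.027, 0.002, 0.002]
force: [-0.2, 0.4, 0.7]
finger_gap: 0.498
```

```bash
python3 look.py s17 scene 280 160 430 280;python3 look.py t17 top 250 110 400 205
```

```text
t 40.5 tcp [ 465.  -241.1  179. ] yaw_y -86.96 rot [0.9996 0.0265 0.0016 0.0015] F [-0.2  0.4  0.7] gap 0.498 q6 0.83
t 40.55 tcp [ 464.4 -239.1  178.6] yaw_y -86.89 rot [9.996e-01 2.710e-02 7.000e-04 4.000e-04] F [ 0.4 -0.2 -0.1] gap 0.502 q6 0.83
```

View pics/s17c.png

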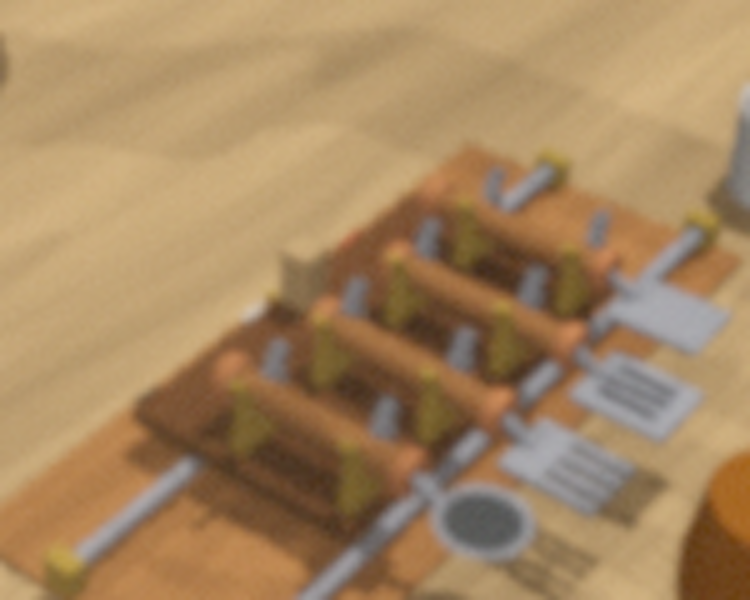

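View pics/t17c.png

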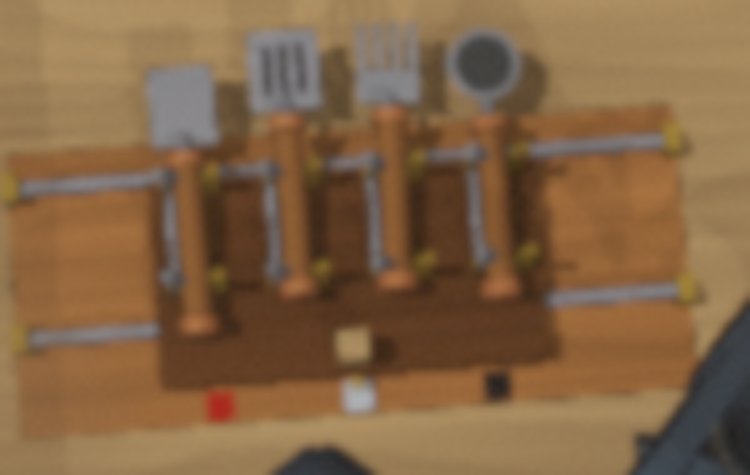

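Call:
arm_command(rows=[[[35, 38, 0], 0, 0], [[40, 41, 0], 0, 0], [[40, 41, 0], 0, 0], [[40, 41, 0], 0, 0], [[41, 41, 0], 0, 0], [[0, 0, 0], 0, 0], [[0, 0, 0], 0, 0]], squeeze=40)

```text
t: 41.48
tcp_pos: [0.659, -0.0343, 0.1774]
tool_rot: [1.0, 0.03, -0.001, -0.0]
force: [0.5, 0.3, 0.1]
finger_gap: 0.5
```

```bash
python3 st.py
```

```text
t 41.48 tcp [659.  -34.3 177.4] yaw_y -86.62 rot [ 9.996e-01  2.950e-02 -1.100e-03 -1.000e-04] F [0.5 0.3 0.1] gap 0.5 q6 1.29
```

Call:
arm_command(rows=[[[0, -3, -40], 0, 0], [[0, 0, -40], 0, 0], [[0, 0, -20], 0, 0], [[0, 0, -11], 0, 0], [[0, 0, 0], 0, 0]])

```text
t: 42.1
tcp_pos: [0.66, -0.0391, 0.0668]
tool_rot: [1.0, 0.028, -0.0, -0.0]
force: [0.6, -0.1, -0.1]
finger_gap: 0.497
```

```bash
python3 st.py
```

```text
t 42.1 tcp [660.  -39.1  66.8] yaw_y -86.77 rot [ 9.996e-01  2.820e-02 -2.000e-04 -0.000e+00] F [ 0.6 -0.1 -0.1] gap 0.497 q6 1.29
```

Call:
arm_command(rows=[[[0, 1.3, -2], 0, 0], [[0, 0, 0], 0, 1], [[0, 0, 0], 0, 1], [[0, 0, 0], 0, 1], [[0, 0, 0], 0, 1]])

```text
t: 42.72
tcp_pos: [0.6608, -0.0374, 0.0659]
tool_rot: [1.0, 0.029, 0.001, 0.0]
force: [-1.1, 0.7, 6.4]
finger_gap: 0.217
```

Call:
arm_command(rows=[[[-4, -0.2, 0], 0, 1], [[-5, -0.3, 0], 0, 1], [[0, 0, 0], 0, 1]])

```text
t: 43.1
tcp_pos: [0.6522, -0.0383, 0.0659]
tool_rot: [1.0, 0.028, 0.002, 0.0]
force: [1.0, 0.0, 5.4]
finger_gap: 0.21
```

```bash
python3 look.py s18 scene 280 160 430 280
```

```text
t 43.1 tcp [652.2 -38.3  65.9] yaw_y -86.75 rot [9.996e-01 2.830e-02 1.600e-03 5.000e-04] F [1.  0.  5.4] gap 0.21 q6 1.28
```

View pics/s18c.png

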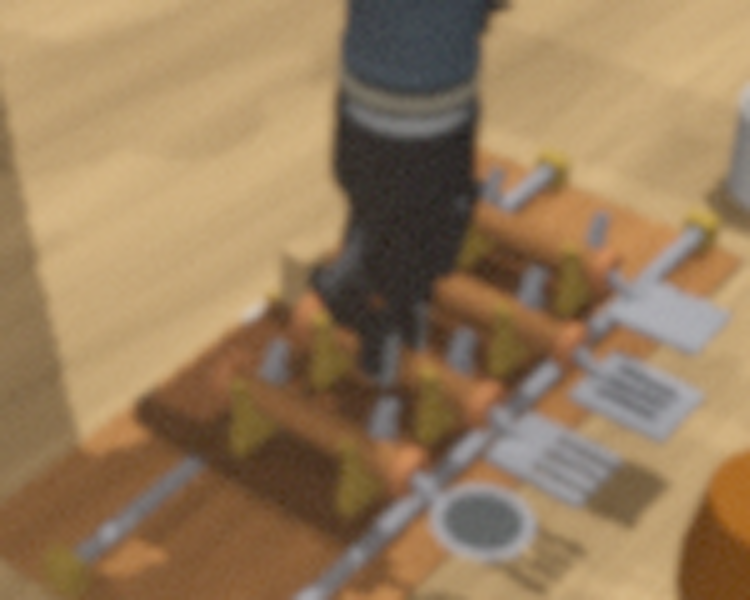

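Call:
arm_command(rows=[[[0, 0, 0], 0, 0.3], [[0, 0, 0], 0, 0], [[0, 0, 0], 0, 0], [[0, 0, 20], 0, 0], [[0, 0, 50], 0, 0], [[2, 36, 0], 0, 0], [[1.5, 36, 0], 0, 0], [[0, 0, 0], 0, 0], [[0, 0, 0], 0, 0], [[0, 0, -20], 0, 0]])

```text
t: 44.4
tcp_pos: [0.6565, 0.0327, 0.1168]
tool_rot: [1.0, 0.028, 0.002, 0.001]
force: [-1.0, -0.8, 0.1]
finger_gap: 0.502
```

Call:
arm_command(rows=[[[0, 0, -30], 0, 0], [[0, 0, -18], 0, 0], [[0, 0, 0], 0, 0], [[0, 0, 0], 0, 0]])

```text
t: 44.9
tcp_pos: [0.6554, 0.0336, 0.0676]
tool_rot: [1.0, 0.028, 0.001, 0.0]
force: [0.3, -0.5, -0.1]
finger_gap: 0.499
```

Turner: grip and slide 10 mm back.

Call:
arm_command(rows=[[[0, 0, -1.5], 0, 0], [[0, 0, 0], 0, 1], [[0, 0, 0], 0, 1], [[0, 0, 0], 0, 1], [[0, 0, 0], 0, 1], [[-5, -0.3, 0], 0, 1], [[-5, -0.3, 0], 0, 1], [[0, 0, 0], 0, 1]])

```text
t: 45.9
tcp_pos: [0.6453, 0.0333, 0.0661]
tool_rot: [1.0, 0.028, 0.001, 0.0]
force: [1.3, 0.5, 6.3]
finger_gap: 0.211
```

Call:
arm_command(rows=[[[0, 0, 0], 0, 0.3], [[0, 0, 0], 0, 0], [[0, 0, 0], 0, 0], [[0, 0, 20], 0, 0], [[0, 0, 50], 0, 0], [[-2, 36, 0], 0, 0], [[-1.5, 36, 0], 0, 0], [[0, 0, 0], 0, 0], [[0, 0, 0], 0, 0], [[0, 0, -20], 0, 0]])

```text
t: 47.15
tcp_pos: [0.6431, 0.1044, 0.1173]
tool_rot: [1.0, 0.028, 0.002, 0.0]
force: [0.6, -0.2, -0.0]
finger_gap: 0.499
```

Call:
arm_command(rows=[[[0, 0, -30], 0, 0], [[0, 0, -18], 0, 0], [[0, 0, 0], 0, 0], [[0, 0, 0], 0, 0]])

```text
t: 47.65
tcp_pos: [0.642, 0.1051, 0.0681]
tool_rot: [1.0, 0.028, 0.001, 0.0]
force: [0.8, 0.5, -0.1]
finger_gap: 0.499
```

Server: slide 9 mm forward.

Call:
arm_command(rows=[[[0, 0, -1], 0, 0], [[0, 0, 0], 0, 1], [[0, 0, 0], 0, 1], [[0, 0, 0], 0, 1], [[0, 0, 0], 0, 1], [[4, 0.2, 0], 0, 1], [[5, 0.3, 0], 0, 1], [[0, 0, 0], 0, 1]])

```text
t: 48.65
tcp_pos: [0.6495, 0.106, 0.0671]
tool_rot: [1.0, 0.029, -0.001, 0.0]
force: [-2.7, -0.7, 8.0]
finger_gap: 0.215
```

Call:
arm_command(rows=[[[0, 0, 0], 0, 0.3], [[0, 0, 0], 0, 0], [[0, 0, 0], 0, 0], [[0, 0, 20], 0, 0], [[0, 0, 50], 0, 0], [[0, 0, 30], 0, 0], [[-30, -50, 0], 0, 0], [[-50, -30, 0], 0, 0], [[-60, 0, 0], 0, 0], [[-50, -50, 0], 0, 0], [[0, -60, 0], 0, 0], [[0, -60, 0], 0, 0]])

```text
t: 50.15
tcp_pos: [0.4661, -0.1398, 0.168]
tool_rot: [1.0, 0.029, 0.001, 0.001]
force: [1.1, -0.4, 0.7]
finger_gap: 0.502
```

Call:
arm_command(rows=[[[0, -60, 0], 0, 0], [[0, -20, 0], 0, 0], [[0, 0, 0], 0, 0], [[0, 0, 0], 0, 0]])

```text
t: 50.65
tcp_pos: [0.4655, -0.2164, 0.1665]
tool_rot: [1.0, 0.029, -0.0, -0.001]
force: [0.7, 0.6, 0.7]
finger_gap: 0.501
```

```bash
python3 look.py s19 scene 280 160 430 280;python3 look.py t19 top 250 110 400 205
python3 - <<'E'
from h import *
# crop posts in t19: 
im=cv2.imread('pics/top19.png') if False else cv2.imread('pics/t19.png')
g=im.astype(int).sum(2); x0,y0,x1,y1=314,172,328,186
w=(g-230).clip(0)[y0:y1,x0:x1]; ys,xs=np.mgrid[y0:y1,x0:x1]; u=(w*xs).sum()/w.sum(); v=(w*ys).sum()/w.sum(); print(u,v,onz('top',u,v,.074))
im=cv2.imread('pics/top4.png');g=im.astype(int).sum(2);w=(g-230).clip(0)[y0:y1,x0:x1];u=(w*xs).sum()/w.sum(); v=(w*ys).sum()/w.sum(); print(u,v,onz('top',u,v,.074))
print('cup',onz('top',221,146,.065))
E
```

```text
t 50.65 tcp [ 465.5 -216.4  166.5] yaw_y -86.69 rot [ 9.996e-01  2.890e-02 -4.000e-04 -7.000e-04] F [0.7 0.6 0.7] gap 0.501 q6 0.86
t 50.7 tcp [ 465.6 -216.1  166.4] yaw_y -86.64 rot [ 9.996e-01  2.930e-02 -5.000e-04 -6.000e-04] F [ 0.3  0.4 -0.2] gap 0.5 q6 0.86
320.2304122791362 178.85543458861324 [ 0.55769694 -0.00659108  0.074     ]
320.37377406465674 178.95132582637123 [ 0.55735434 -0.00707688  0.074     ]
cup [0.68169373 0.33700422 0.065     ]
```

View pics/s19c.png

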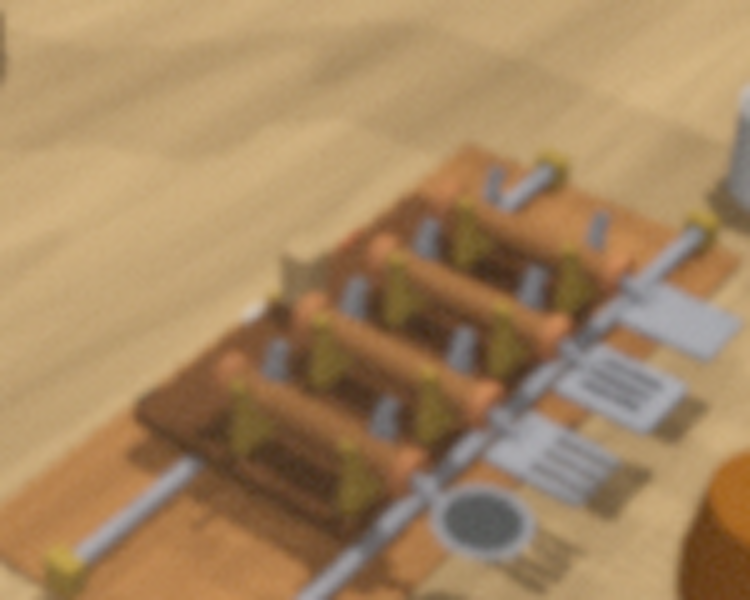

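View pics/t19c.png

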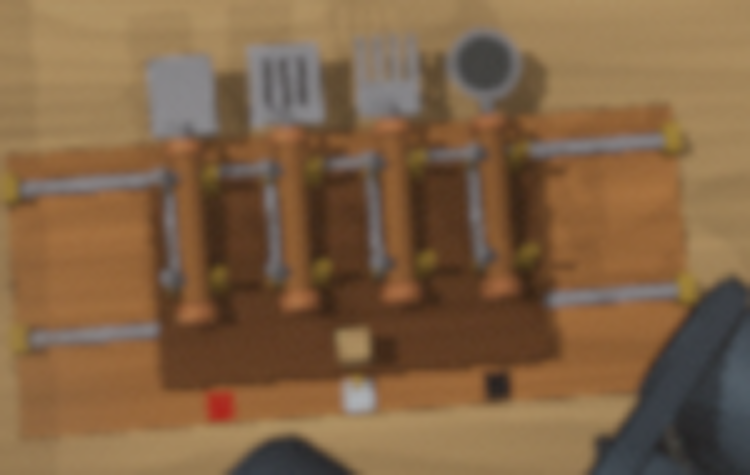

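Call:
arm_command(rows=[[[18, 41, 0], 0, 0], [[18, 42, 0], 0, 0], [[18, 42, 0], 0, 0], [[18, 42, 0], 0, 0], [[18.5, 42, 0], 0, 0], [[0, 0, 0], 0, 0], [[0, 0, 0], 0, 0], [[0, 0, -30], 0, 0], [[0, 0, -20], 0, 0], [[0, 0, 0], 0, 0], [[0, 0, 0], 0, 0]])

```text
t: 52.12
tcp_pos: [0.5566, -0.0099, 0.1169]
tool_rot: [1.0, 0.028, 0.0, 0.0]
force: [0.4, 0.0, -0.7]
finger_gap: 0.499
```

```bash
python3 look.py s20 scene 270 150 420 270
```

```text
t 52.12 tcp [556.6  -9.9 116.9] yaw_y -86.81 rot [9.996e-01 2.790e-02 3.000e-04 1.000e-04] F [ 0.4  0.  -0.7] gap 0.499 q6 1.3
```

View pics/s20c.png

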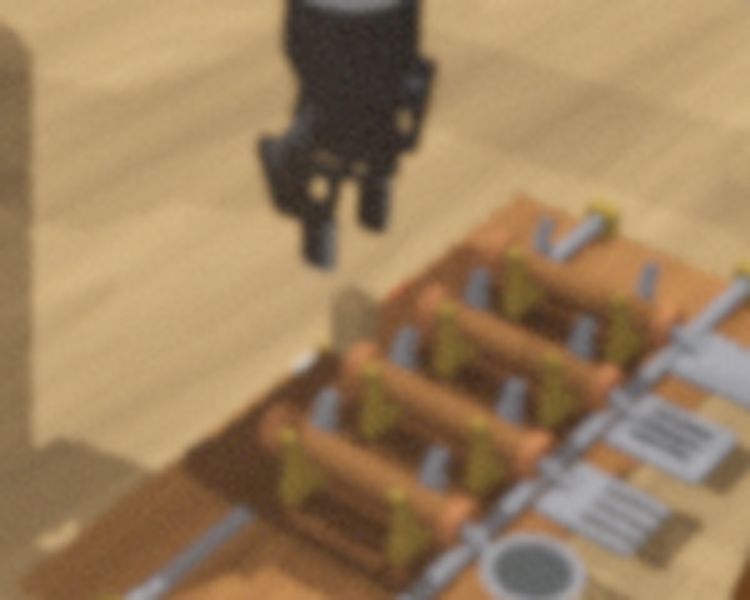

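Call:
arm_command(rows=[[[0, 2.7, -20], 0, 0], [[0, 0, -20], 0, 0], [[0, 0, 0], 0, 0]])

```text
t: 52.55
tcp_pos: [0.556, -0.0065, 0.0761]
tool_rot: [1.0, 0.028, -0.001, -0.0]
force: [-0.0, 0.2, 0.6]
finger_gap: 0.497
```

Call:
arm_command(rows=[[[0, 0, -15], 0, 0], [[0, 0, -5], 0, 0], [[0, 0, 0], 0, 0]])

```text
t: 52.92
tcp_pos: [0.5563, -0.0065, 0.0561]
tool_rot: [1.0, 0.028, -0.0, -0.0]
force: [0.1, -0.5, -0.2]
finger_gap: 0.499
```

Call:
arm_command(rows=[[[0, 0, 0], 0, 1], [[0, 0, 0], 0, 1], [[0, 0, 0], 0, 1], [[0, 0, 0], 0, 1]], squeeze=50)

```text
t: 53.42
tcp_pos: [0.5567, -0.0066, 0.0567]
tool_rot: [1.0, 0.028, 0.0, 0.0]
force: [-1.0, -1.2, 3.9]
finger_gap: 0.249
```

Call:
arm_command(rows=[[[-0.3, 5, 0], 0, 1], [[-0.5, 9, 0], 0, 1], [[-0.6, 10, 0], 0, 1], [[-0.6, 10, 0], 0, 1], [[-0.6, 10, 0], 0, 1], [[-0.6, 10, 0], 0, 1], [[-0.6, 10, 0], 0, 1], [[-0.6, 10, 0], 0, 1], [[-0.6, 10, 0], 0, 1], [[-0.5, 8, 0], 0, 1], [[0, 0, 0], 0, 1]])

```text
t: 54.8
tcp_pos: [0.5512, 0.0872, 0.0567]
tool_rot: [1.0, 0.028, 0.001, -0.001]
force: [-0.9, 4.9, 5.2]
finger_gap: 0.245
```

Call:
arm_command(rows=[[[-0.2, 4, 0], 0, 1], [[0, 0, 0], 0, 1]])

```text
t: 55.05
tcp_pos: [0.551, 0.0906, 0.0568]
tool_rot: [1.0, 0.028, 0.001, -0.0]
force: [-0.5, 2.9, 5.4]
finger_gap: 0.245
```

Call:
arm_command(rows=[[[-0.1, 2, 0], 0, 1], [[0, 0, 0], 0, 1]])

```text
t: 55.3
tcp_pos: [0.5509, 0.0922, 0.0567]
tool_rot: [1.0, 0.028, 0.0, -0.0]
force: [0.3, 1.3, 5.3]
finger_gap: 0.249
```

Call:
arm_command(rows=[[[-0.1, 2, 0], 0, 1], [[0, 0, 0], 0, 1]])

```text
t: 55.55
tcp_pos: [0.5509, 0.0935, 0.0567]
tool_rot: [1.0, 0.029, 0.0, 0.0]
force: [-0.6, -2.4, 5.5]
finger_gap: 0.248
```

Call:
arm_command(rows=[[[0, -0.7, 0], 0, 1], [[0, 0, 0], 0, 1], [[0, 0, 0], 0, 0.3], [[0, 0, 0], 0, 0], [[0, 0, 0], 0, 0], [[0, 0, 20], 0, 0], [[0, 0, 40], 0, 0], [[0, 0, 50], 0, 0], [[-30, -50, 0], 0, 0], [[-40, -60, 0], 0, 0], [[-20, -60, 0], 0, 0], [[0, -60, 0], 0, 0]])

```text
t: 57.05
tcp_pos: [0.464, -0.1291, 0.1663]
tool_rot: [1.0, 0.028, -0.001, -0.001]
force: [2.0, -0.6, -0.5]
finger_gap: 0.502
```

Call:
arm_command(rows=[[[0, -60, 0], 0, 0], [[0, -60, 0], 0, 0], [[0, 0, 0], 0, 0], [[0, 0, 0], 0, 0]])

```text
t: 57.55
tcp_pos: [0.4654, -0.2479, 0.1659]
tool_rot: [1.0, 0.028, -0.001, -0.001]
force: [0.1, 0.1, 0.8]
finger_gap: 0.505
```

```bash
python3 look.py s21 scene 290 140 440 260;python3 look.py t21 top 200 110 350 205
python3 - <<'E'
from h import *
im=cv2.imread('pics/t21.png')
g=im.astype(int).sum(2); x0,y0,x1,y1=287,174,300,186
w=(g-230).clip(0)[y0:y1,x0:x1]; ys,xs=np.mgrid[y0:y1,x0:x1]; u=(w*xs).sum()/w.sum(); v=(w*ys).sum()/w.sum(); print(u,v,onz('top',u,v,.074))
E
```

```text
t 57.55 tcp [ 465.4 -247.9  165.9] yaw_y -86.81 rot [ 9.996e-01  2.790e-02 -6.000e-04 -8.000e-04] F [0.1 0.1 0.8] gap 0.505 q6 0.81
t 57.6 tcp [ 465.5 -247.1  165.9] yaw_y -86.73 rot [ 9.996e-01  2.860e-02 -7.000e-04 -9.000e-04] F [-0.1  0.1  0.4] gap 0.499 q6 0.81
291.07629189944134 180.76361731843576 [0.55306534 0.09354384 0.074     ]
```

View pics/s21c.png

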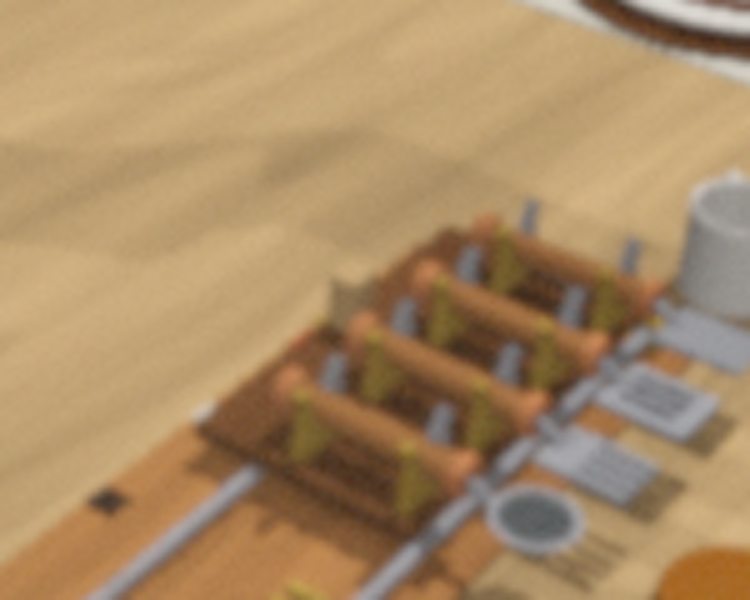

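View pics/t21c.png

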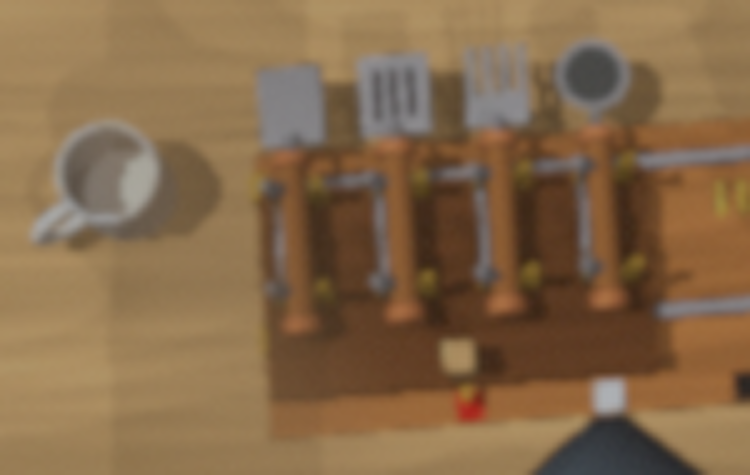

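```bash
python3 -c "
from station import manip
print(manip.sign_off())"
```

```text
the job is handed in; nothing more can be done
None
```

The serving slide is laid up: all four pieces are in clips of their own with heads away from the post, and the loaded carriage is at the serving stop and let go. I handed it in at about 58 s.

**Order of work:**
- I brought the carriage to the white inlay until the detent pull crossed zero.
- I then pressed the fork into clip 2, the turner into clip 3, the server into clip 4 and the spoon into clip 1. Each handle ended within about 1 mm of the expected seat height. I did not measure the jaw angles; in the pictures all the jaws look closed over the handles.
- With the carriage still at the loading stop, I slid the fork, turner and server about 9–10 mm along their clips to centre them. They had gone in off-centre and the turner's collar was rubbing a brass fork.
- Last, I slid the carriage to the red inlay, let go and backed the arm clear.

**Last checks:** the top view puts the post 100 mm past the loading stop, with the brass pointer on the red inlay. The cup and pumpkin were not touched, and I never went near the pink spoon.

**Disagreements:**
- The two cameras differed by about 12 mm in x on the table. I trusted the scene camera at first, which caused the off-centre placing; later the top view proved right.
- The server was knocked about 4 cm aside mid-run, so I measured it again before grasping. I saw no grip slackening.

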